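# Change over the dies of the heated embossing bed

## Robot

A 7-joint arm with a two-finger parallel gripper is mounted at the origin on the work surface; the furniture and walls round the work are solid. World frame = base frame: x ahead of the robot, y to its left, z up, the work surface at z = 0. Lengths are in m, angles in rad, forces in N, time in s.
With the tool pointing down it reaches from about 0.4 to 0.875 m from the base axis. Payload 19.3 kg.
Tool frame: the origin (TCP) lies at the centre of the arm's flange, where the gripper is bolted on; the fingertips stand 173 mm ahead of it and the grasp point (between the pads) lies 155 mm ahead of it (bot.grip_point_offset is the distance from the TCP to the grasp point, in m); z points along the fingers, x is the direction in which the jaws open and shut, and the axes are right-handed (so a half turn about z gives the same grasp; the last joint's range is limited). The gripper opens to 85 mm and grips with 20 to 120 N. Pads are 22 mm wide; open, the fingers measure 114 mm over their backs; the gripper's body (76 mm by 85 mm) begins 54 mm behind the grasp point. The pads swing forward as they close: fully open they stand 13 mm farther back than shut.
Start: joints at [1.225, 0.521, -0.036, 1.599, 0.021, 1.021, -0.113], TCP at [0.17, -0.601, 0.405] pointing down, gripper open.
Joint ranges: [-2.91, 2.91], [-0.3, 2.13], [-1.5, 1.42], [0.17, 2.43], [-1.26, 4.41], [0.16, 1.93], [-2.52, 2.52]. Speed limits (rad/s): [1.89, 1.89, 2.39, 2.39, 3.01, 3.01, 3.01].

## Interface

Orientations are given as [roll, pitch, yaw] about the fixed x, y, z axes, in that order (R = Rz(yaw) Ry(pitch) Rx(roll)).
In Python, from workcell import bot gives the robot as it stands.
- The arm moves only by the tool step_arm, never from a script. Its argument "plan" is a list that holds one entry, the list of rows, each a list of 4 numbers: the shift along the world's x, y, z in cm, then the turn about the world's z in rad. A call has 1 to 12 rows; each row is the pose to reach, as a shift and turn from the pose measured when the call began; what a row does not reach only later rows make up. A row lasts 1/12 s, in which the tool goes at most 41.7 mm and 7.16 degrees, less where a joint would pass 70% of its speed; a pose out of reach is approached as far as the arm can. A call with a gripper value outside its range is refused whole. "jaw" is the closure, from 0 (fully open) to 1 (shut), set as the call begins (left out, the last holds). The fingers move at their own pace and stop on an object; "force" is the grip in N (left out, the last holds). Time passes only in rows, so rows that repeat a pose let the fingers close. It gives the time, the measured TCP pose, the force and the opening at its end, in the units of the state.
- bot.observe(): the state, without advancing time (a new reading comes with each control period).
- bot.grab_frame(name): name is "scene" or "top" or "wrist"; returns a dict with "pixels" (400x640x3 uint8, blue, green, red), "mtx" (3x3 intrinsics, pixels), "R" (3x3) and "t" (3): a world point X has camera coordinates R X + t. Camera axes: x right, y down, z forward; pixel columns grow to the right and rows downward; lengths in m; the calibration is good to about 2 mm. A picture is of the moment at which its call begins. There is no depth.
- bot.job_done(): hands the job in, once; it reports no verdict.
The state is a dict: "clock": time; "qpos": joint angles; "qd": joint speeds; "joint_efforts": joint torques, N m; "position": TCP position; "tool_rot": TCP orientation; "force": force on the tool from outside, world axes, zero at the start; "moment": the same for the moment, N m; "grip_width": finger opening in m.
Only numpy, scipy, OpenCV 4.12 (cv2) and the standard library are available. Lean on these libraries where they do the work, as an engineer would, in place of code of your own. Each camera call takes 0.05 s, during which the arm holds its last target.

## Task

Change over the heated embossing bed: take the plain steel setting gauge out of it and lay it flat in the sheet-steel tray, press every brass die into a bay of its own until both ears have snapped under the spring clips and the carrier plate lies flat on the bed, and push the taper drift fully home through the register hole so that it pulls the bed into line with its base. Only when all that is done, start the heater: turn the switch on the control box clockwise to its stop, let it spring back and let go. Leave the other things on the desk where they are.

Things in the scene. Friction and masses are not known exactly. Their poses are not given: they have to be found in the camera images.
- die_0: One of up to three interchangeable dies: steel carrier plate 6 mm thick, 34 mm (x) by 48 mm (y), with an ear 16 mm wide (x) and 12 mm long out of each y end (72 mm over the ears); on it a brass block 24 mm (x) by 36 mm (y), its top 30 mm above the underside; 0.24 kg; lies flat, brass up. Origin: centre of the underside; z up. Same when turned half round. None if absent.
- die_1: As die_0 (other relief pattern).
- die_2: As die_0 (other relief pattern).
- bay_0 (a point): Centre of the floor of the first bay of the bed (about 36 mm above the desk), where a seated die's underside lies. x along the row of bays (54 mm apart), y across it. Rails (inner faces at y = +-26 mm, 15 mm thick) rise 18 mm above the floor. Each has a slot for an ear, 19 mm wide (x), open and rounded at the top; on both its sides the round nose of a spring clip, 10 mm above the floor, stands out 3 mm: the ear snaps under it. About 7 N over its weight seats a die.
- bay_1 (a point): Centre of the floor of the middle bay of the bed (about 36 mm above the desk), where a seated die's underside lies. Rails, slots, clips and axes as at bay_0.
- bay_2 (a point): Centre of the floor of the third bay of the bed (about 36 mm above the desk), where a seated die's underside lies. As bay_0; farthest from the register hole.
- gauge: Setting gauge, starts snapped into the middle bay: carrier plate and ears as on the dies, but a short plain steel block, 24 mm (x) by 20 mm (y), top 30 mm above the underside, no relief; 0.18 kg. About 12 N pulls it up out of the clips. Origin: centre of the underside, z up.
- gauge_tray_in (a point): Centre of the inner floor of the shallow open sheet-steel tray, inside 110 mm (x) by 90 mm (y), walls 3 mm thick, rim 16 mm above the desk.
- bed (a joint): How far the steel bed has slid on its fixed dark base, m, along the row of bays (+ is from bay_0 toward bay_2): 0 in line, starts 3 to 5 mm off (+), stops at +-5 mm, stiff (5 N). The bays and bed_hole move with it.
- bed_hole (a point): Centre of the 14 mm register hole in the bed's tongue, at the tongue's top face (36 mm above the desk); the tongue is 10 mm thick; on the end of the bed nearest bay_0, 50 mm from bay_0.
- base_hole (a point): Axis of the 14 mm hole in the fixed base under the tongue (26 mm deep, open below), given at the height of the tongue's top face. The drift, when home, stands on this axis.
- drift: Steel taper drift, 82 mm long, 0.09 kg, standing point down in a round hole of a wooden tool block 40 mm tall (two chisels stand 55 mm and more from it, 118 mm tall). Origin: centre of the point, z up along it. Taper from 4 mm across to 13 mm across at 21 mm, straight 13 mm shank to 34 mm, collar 24 mm across from 34 to 39 mm, round dark grip 18 mm across from 39 to 82 mm. Home: collar on the tongue.
- drift_collar (a point): Centre of the underside of the drift's collar.
- drift_grip (a point): Middle of the drift's round grip, 62 mm above its point.
- start_switch (a joint): Turn of the spring-return start switch, rad: 0 at rest, grows clockwise seen from above, stop at 1.05; the spring takes about 0.04 N m at rest and 0.17 N m at the stop and turns it back when let go.
- switch_grip (a point): Centre of the switch's bar handle, on its upright axis, 11 mm below the bar's top; the bar is 40 mm long (point x), 11 mm wide (point y) and 20 mm tall, black, on the top plate of the grey control box 57 mm tall. The point turns with the switch.
- eyelet_press: Fixed, to keep clear of: cast hand press 236 mm (x) by 115 mm (y) and 433 mm tall with its raised lever, left of the bed; origin at the centre of its underside. It stands between the bed and the left part of the desk.
- timber_box: Fixed, to keep clear of: open timber tool box, 171 mm (x) by 274 mm (y), 115 mm tall, right of the bed; origin at the centre of its underside.
- jar_rivets: Bystander: clear jar with a flat lid, 68 mm wide, 61 mm tall; origin at the centre of its underside.
- wax_block: Bystander: block of yellow beeswax, 35x55x18 mm; origin at the centre of its underside.
- sanding_block: Bystander: cork sanding block, 41x76x25 mm; origin at the centre of its underside.
- tin_wax: Bystander: round tin, 70 mm wide, 36 mm tall; origin at the centre of its underside.

How it is judged:
By the outcome, as a careful person would: the job done as asked, in the order asked, and still so for the second after the job is handed in, with the robot touching nothing.
Of die_0, die_1, die_2 only 2 to 3 are there at a start; the rules pass over those that are not, and their reading is None.
At some moment in a run one of die_0, die_1, die_2 may be knocked a few centimetres aside while the robot is not near it.
It also fails if it takes over 210 s, if anything falls off the work surface, if the arm or the gripper's body presses on something with over 40 N, if the wrist force passes 120 N, or if a joint passes its speed limit or range.

## Working session

There is one attempt and no reset: what is moved stays moved. The work goes in short steps, Python scripts to look and compute and a tool call to move; the robot and the scene stay as the last step left them, time stands still between calls to the robot, and variables do not carry over. Pictures are saved under pics/ and viewed, and the job is handed in when it is done.

Besides the shell and the picture viewer there is one more tool, called after "Request:" as name(argument=value, ...) on one line, values as JSON. step_arm: Moves the arm, as the interface text tells. Its arguments: {"type":"object","properties":{"plan":{"type":"array"},"jaw":{"type":"number"},"force":{"type":"number"}},"required":["plan"]}

```bash
ls; mkdir -p pics
cat > h.py <<'E'
import numpy as np, cv2, sys
from workcell import bot
def grab(n,save=None):
    f=bot.grab_frame(n)
    f={k:(np.array(v) if k!='pixels' else np.array(v,np.uint8)) for k,v in f.items()}
    if save:
        cv2.imwrite('pics/'+save+'.png',f['pixels']); np.savez('pics/'+save+'.npz',**f)
    return f
def load(s): return dict(np.load('pics/'+s+'.npz'))
def crop(s,u0,v0,u1,v1,k,out):
    im=load(s)['pixels'][v0:v1,u0:u1]; im=cv2.resize(im,None,fx=k,fy=k,interpolation=cv2.INTER_CUBIC)
    for u in range((u0//20+1)*20,u1,20):
        cv2.line(im,((u-u0)*k,0),((u-u0)*k,6),(0,0,255),1); cv2.putText(im,str(u),((u-u0)*k-10,16),0,.35,(0,0,255),1)
    for v in range((v0//20+1)*20,v1,20):
        cv2.line(im,(0,(v-v0)*k),(6,(v-v0)*k),(0,0,255),1); cv2.putText(im,str(v),(8,(v-v0)*k+4),0,.35,(0,0,255),1)
    cv2.imwrite('pics/'+out+'.png',im); print(im.shape)
def ray(f,u,v):
    d=f['R'].T@np.linalg.solve(f['mtx'],np.array([u,v,1.])); o=-f['R'].T@f['t']; return o,d
def atz(f,u,v,z):
    o,d=ray(f,u,v); s=(z-o[2])/d[2]; return (o+s*d)
def proj(f,X):
    p=f['mtx']@(f['R']@np.array(X,float)+f['t']); return p[:2]/p[2]
def tri(obs):
    A=np.zeros((3,3));b=np.zeros(3)
    L=[]
    for f,u,v in obs:
        o,d=ray(f,u,v); d=d/np.linalg.norm(d); P=np.eye(3)-np.outer(d,d); A+=P;b+=P@o; L.append((P,o))
    X=np.linalg.solve(A,b); return X,[np.linalg.norm(P@(X-o)) for P,o in L]
np.set_printoptions(precision=4,suppress=True)
E
python3 - <<'E'
from h import *
for n in ['scene','top','wrist']:
    f=grab(n,n+'0'); print(n,f['mtx'].tolist(),-f['R'].T@f['t'],f['R'][2])
print(bot.observe(), bot.grip_point_offset)
E
```

```text
pics
scene [[429.900113579846, 0.0, 311.70938675238796], [0.0, 429.900113579846, 200.10425659303428], [0.0, 0.0, 1.0]] [-0.0225  0.9464  0.7972] [ 0.3655 -0.7512 -0.5497]
top [[437.1919553931187, 0.0, 311.9227390405456], [0.0, 437.1919553931187, 200.06313660164574], [0.0, 0.0, 1.0]] [ 0.2315 -0.0391  1.7361] [ 0.1407 -0.0063 -0.99  ]
wrist [[282.7937556478774, 0.0, 326.2251893426338], [0.0, 282.7937556478774, 196.2959237555736], [0.0, 0.0, 1.0]] [ 0.2469 -0.5789  0.3731] [-0.3012 -0.0834 -0.9499]
{'clock': 0.15, 'qpos': array([ 1.2248,  0.5219, -0.0363,  1.5998,  0.0213,  1.0211, -0.1128]), 'qd': array([-0.0004, -0.0033,  0.0002, -0.0023,  0.0004, -0.0009, -0.0005]), 'joint_efforts': array([  0.0004, -92.7404,   1.9801, -37.0064,   0.018 ,   0.0064,
        -0.0001]), 'position': array([ 0.1702, -0.6013,  0.4043]), 'tool_rot': array([ 3.1415,  0.0008, -1.295 ]), 'force': array([0.4292, 0.5815, 0.6363]), 'moment': array([ 0.0165, -0.0003,  0.0288]), 'grip_width': 0.08578978994300511} 0.1547
```

View pics/scene0.png

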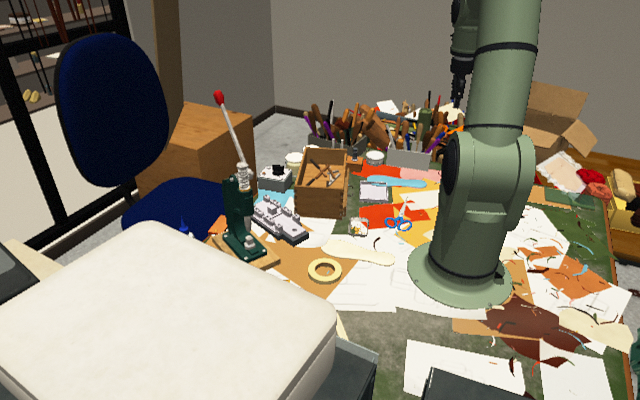

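View pics/top0.png

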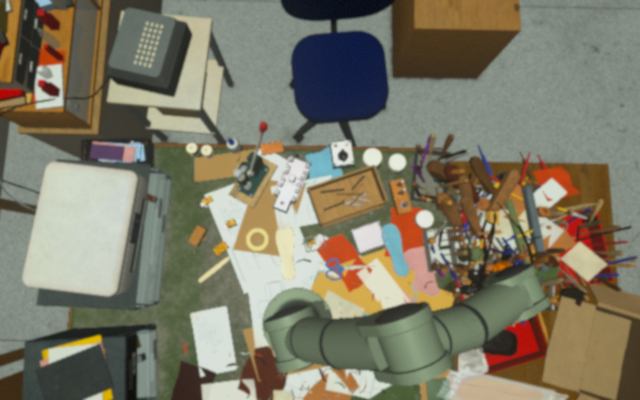

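View pics/wrist0.png

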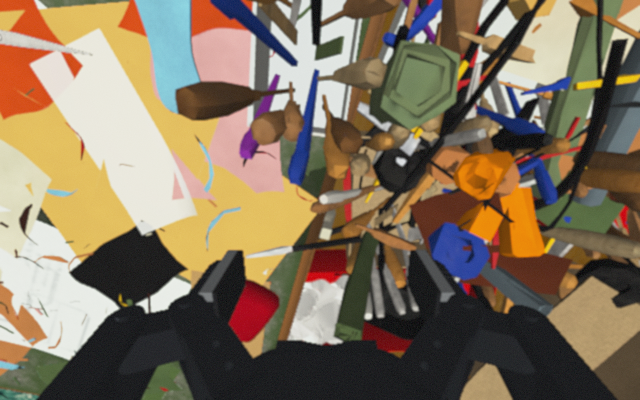

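Run:
```python
from h import *
crop('top0',160,120,460,300,3,'top0c'); 
im=cv2.imread('pics/top0c.png'); cv2.imwrite('pics/top0c.png',im[:, :800])
crop('scene0',190,140,440,280,3,'sc0c')
f=load('top0')
for u,v in [(290,185),(250,240),(410,215),(370,235),(190,240),(345,190),(342,153)]: print(u,v,atz(f,u,v,0.0))
```

```text
(540, 900, 3)
(420, 750, 3)
290 185 [0.5378 0.0394 0.    ]
250 240 [0.314  0.1919 0.    ]
410 215 [ 0.4254 -0.4433  0.    ]
370 235 [ 0.3426 -0.2831  0.    ]
190 240 [0.3096 0.4286 0.    ]
345 190 [ 0.5217 -0.1825  0.    ]
342 153 [ 0.6743 -0.1691  0.    ]
```

View pics/top0c.png

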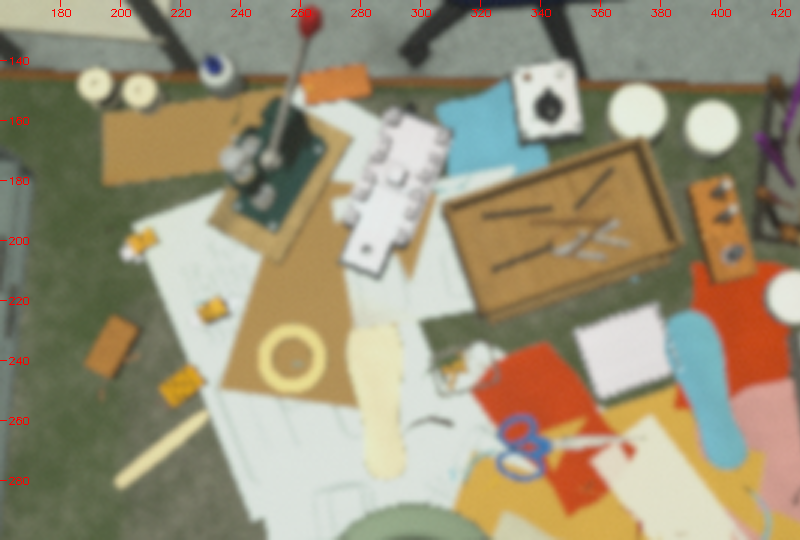

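View pics/sc0c.png

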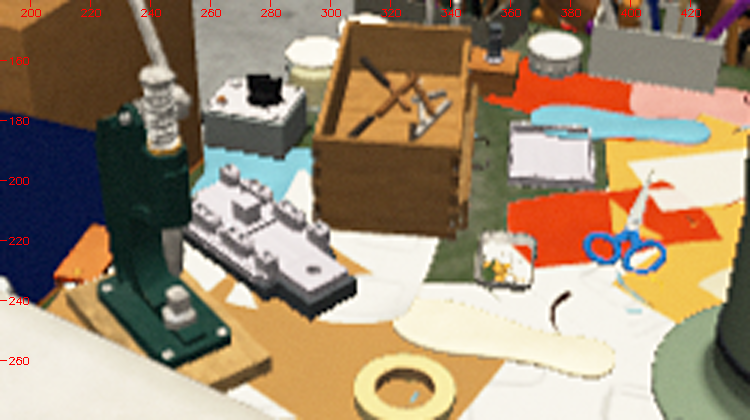

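Run:
```python
from h import *
f=load('top0')
for n,u,v,z in [('dieA',206.7,201,.03),('dieB',231,223,.03),('wax',220.5,248,.018),('cork',197,236,.025),('hole',281.7,203,.036),('gauge',292,178,.066),('jar',317,243,.06),('tray',368,237,0),('drift',404,204,.08),('switch',343,155,.07),('tin1',372,157,.036),('tin2',397,162,.036),('tin3',424,218,.036),('presstop',263,127,.43),('pressbasecorner',252,206,.02),('press plate',264,171,0.03),('boxcorner',307,188,.115),('boxc2',323,226,.115),('boxc3',387,200,.115),('boxc4',374,166,.115)]:
    X=atz(f,u,v,z); print(n,X,np.hypot(*X[:2]),proj(load('scene0'),X))
```

```text
dieA [0.4622 0.3637 0.03  ] 0.5881804751979183 [235.746  297.3916]
dieB [0.3774 0.2646 0.03  ] 0.4608483407234176 [286.5609 282.539 ]
wax [0.2799 0.3033 0.018 ] 0.41268802291151774 [314.6577 309.6382]
cork [0.3245 0.3955 0.025 ] 0.5116023512326474 [278.8607 328.6694]
hole [0.4592 0.0685 0.036 ] 0.4642386330938012 [294.6377 229.459 ]
gauge [0.5539 0.0293 0.066 ] 0.5546512414278983 [273.0015 205.9773]
jar [ 0.3044 -0.072   0.06  ] 0.3128427703960829 [362.1428 211.8531]
tray [ 0.3345 -0.2752  0.    ] 0.433144474163707 [373.5228 193.8337]
drift [ 0.4584 -0.4023  0.08  ] 0.6098940426875148 [354.9955 150.7748]
switch [ 0.6485 -0.1678  0.07  ] 0.6698495956398441 [278.4055 169.4263]
tin1 [ 0.6512 -0.2863  0.036 ] 0.7113034958995009 [294.1107 163.3319]
tin2 [ 0.6328 -0.3859  0.036 ] 0.7411777189867302 [310.5337 153.3689]
tin3 [ 0.4107 -0.4897  0.036 ] 0.639097123554514 [374.174  154.4394]
presstop [0.642  0.1078 0.43  ] 0.6509826958308484 [220.4895  92.193 ]
pressbasecorner [0.4471 0.1864 0.02  ] 0.48440327080560064 [278.1683 258.8393]
press plate [0.5869 0.1427 0.03  ] 0.6040284546142141 [243.7668 232.8934]
boxcorner [ 0.5073 -0.03    0.115 ] 0.5081826856214352 [295.5992 186.6956]
boxc2 [ 0.3654 -0.0922  0.115 ] 0.3768095355704164 [346.8562 188.2527]
boxc3 [ 0.4675 -0.3309  0.115 ] 0.5727816534622614 [345.7749 149.4961]
boxc4 [ 0.5968 -0.2823  0.115 ] 0.6602491326840239 [306.7701 147.4833]
```

Request:
step_arm(plan=[[[4, 4, 0, 0], [8, 7, 0, 0], [12, 10, 0, 0], [16, 13, 0, 0], [20, 16, 0, 0], [22, 19, 0, 0], [23, 21, 0, 0], [23, 21, 0, 0]]])

```text
clock: 0.82
position: [0.4033, -0.3872, 0.4041]
tool_rot: [-3.14, 0.002, -1.291]
force: [0.8, 0.2, -0.4]
grip_width: 0.0854
```

Run:
```python
from h import *
print(bot.observe()['position']);f=grab('wrist','w1'); print(-f['R'].T@f['t'])
```

```text
[ 0.4033 -0.3872  0.4041]
[ 0.48   -0.3645  0.3731]
```

View pics/w1.png

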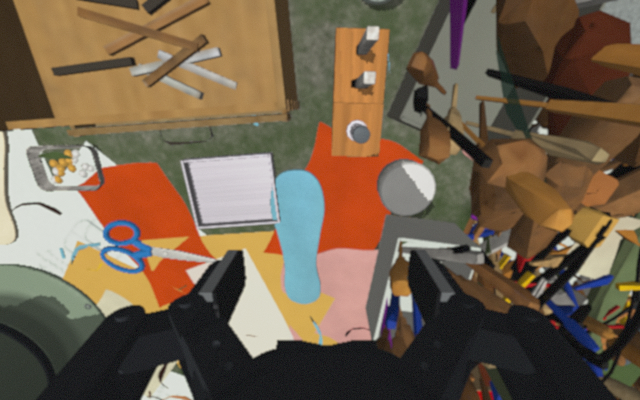

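Request:
step_arm(plan=[[[1, 4, 0, 0.12], [2, 8, 0, 0.24], [2, 12, 0, 0.36], [2, 16, 0, 0.48], [2, 16, 0, 0.48]]])

```text
clock: 1.28
position: [0.4252, -0.2191, 0.4043]
tool_rot: [-3.138, 0.004, -0.793]
force: [1.3, 0.1, 1.0]
grip_width: 0.0855
```

Run:
```python
from h import *
f=grab('wrist','w2'); print(-f['R'].T@f['t'],bot.observe()['qpos'])
```

```text
[ 0.482  -0.1622  0.3735] [ 0.586   0.3025 -0.2797  1.9604  0.1008  0.8937 -0.5456]
```

View pics/w2.png

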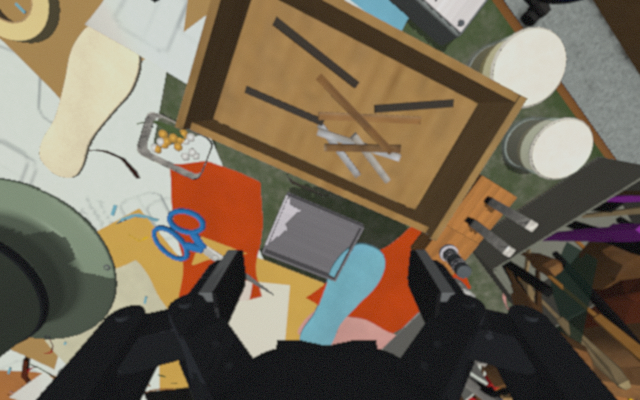

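Request:
step_arm(plan=[[[2, 4, 0, 0.12], [4, 8, 0, 0.24], [6, 12, 0, 0.36], [8, 16, 0, 0.43], [9, 20, 0, 0.43], [9, 23, 0, 0.43], [9, 23, 0, 0.43]]])

```text
clock: 1.92
position: [0.5158, 0.0148, 0.4045]
tool_rot: [-3.136, 0.004, -0.364]
force: [-0.6, 2.3, 1.7]
grip_width: 0.0851
```

Run:
```python
from h import *
f=grab('wrist','w3'); print(-f['R'].T@f['t'],bot.observe()['qpos'])
```

```text
[0.544  0.0904 0.3738] [ 0.2139  0.3777 -0.4521  1.8677  0.1939  0.9408 -0.6911]
```

View pics/w3.png

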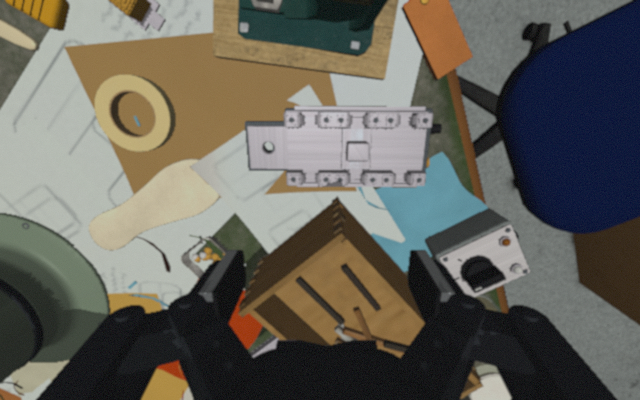

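Request:
step_arm(plan=[[[0, -1, 0, 0.12], [0, -2, 0, 0.24], [0, -2, 0, 0.36], [0, -2, 0, 0.48], [0, -2, 0, 0.6], [0, -2, 0, 0.72], [0, -2, 0, 0.84], [0, -2, 0, 0.96], [0, -2, 0, 1.08], [0, -2, 0, 1.2], [0, -2, 0, 1.32], [0, -2, 0, 1.44]]])

```text
clock: 2.97
position: [0.5157, -0.0095, 0.4041]
tool_rot: [-3.137, 0.004, 1.078]
force: [-0.6, -0.3, -0.2]
grip_width: 0.0855
```

Request:
step_arm(plan=[[[0, 0, 0, 0.12], [0, 0, 0, 0.24], [0, 0, 0, 0.36], [0, 0, 0, 0.48], [0, 0, 0, 0.6], [0, 0, 0, 0.72], [0, 0, 0, 0.84], [0, 0, 0, 0.96], [0, 0, 0, 1.08], [0, 0, 0, 1.2], [0, 0, 0, 1.32], [0, 0, 0, 1.44]]])

```text
clock: 3.97
position: [0.5158, -0.0109, 0.4038]
tool_rot: [-3.137, 0.004, 2.521]
force: [-1.1, 0.2, 0.0]
grip_width: 0.0857
```

Request:
step_arm(plan=[[[0, 0, 0, 0.12], [0, 0, 0, 0.24], [0, 0, 0, 0.28], [0, 0, 0, 0.28]]])

```text
clock: 4.3
position: [0.516, -0.0124, 0.4033]
tool_rot: [-3.136, 0.003, 2.801]
force: [0.5, -0.8, -0.3]
grip_width: 0.0851
```

Run:
```python
from h import *
f=grab('wrist','w4'); o=bot.observe();print(-f['R'].T@f['t'],o['qpos'],o['tool_rot'],o['clock'])
```

```text
[ 0.489  -0.0876  0.3726] [ 0.7362  0.5936 -1.1771  1.8476  0.6163  1.1256  2.1315] [-3.1365  0.0032  2.7982] 4.35
```

View pics/w4.png

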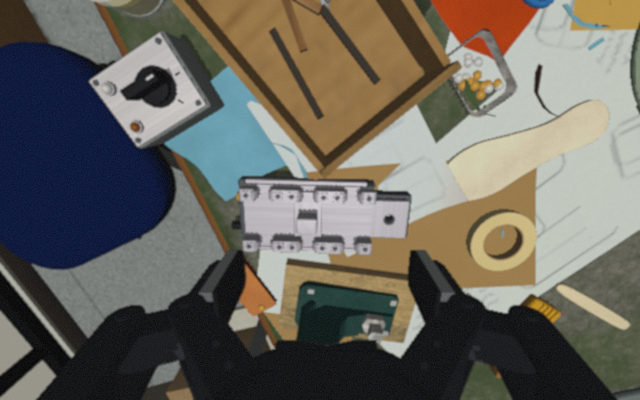

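Run:
```python
from h import *
crop('w3',230,80,450,200,4,'w3c'); im=cv2.imread('pics/w3c.png'); cv2.imwrite('pics/w3c.png',im[:,:800])
crop('w4',225,165,425,345,4,'w4c'); im=cv2.imread('pics/w4c.png'); cv2.imwrite('pics/w4c.png',im[:600])
```

```text
(480, 880, 3)
(720, 800, 3)
```

View pics/w3c.png

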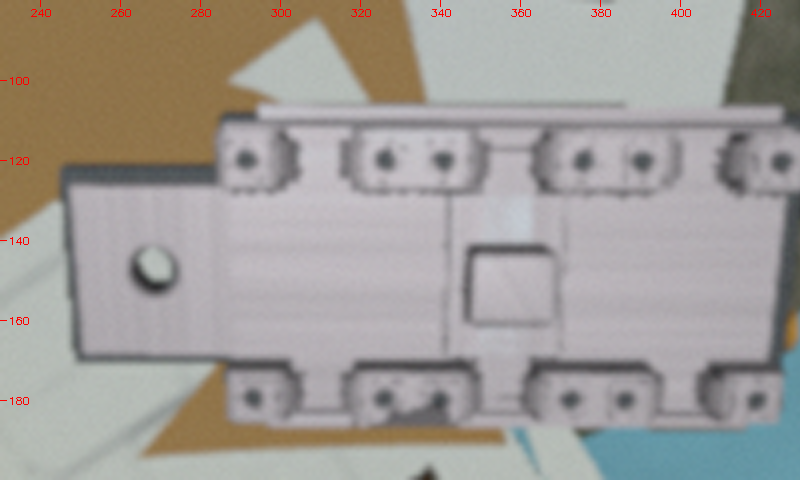

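View pics/w4c.png

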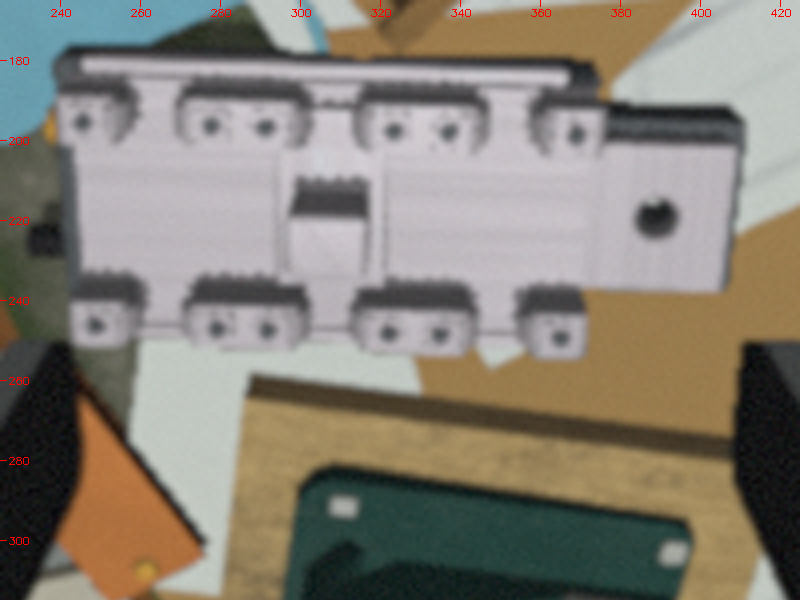

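Run:
```python
from h import *
a=load('w3');b=load('w4')
A=lambda p:(a,230+p[0]/4,80+p[1]/4)
B=lambda p:(b,225+p[0]/4,165+p[1]/4)
P3=[(247,160),(386,160),(444,160),(583,160),(642,160),(781,160)]
L3=[(253,399),(384,399),(440,399),(570,399),(625,399),(757,399)]
P4=[(95,326),(218,329),(268,330),(389,333),(440,334),(560,338)][::-1]
L4=[(83,122),(210,125),(265,127),(394,131),(448,132),(576,135)][::-1]
P=[];L=[]
for p,q in zip(P3,P4): X,r=tri([A(p),B(q)]);P.append(X);print('P',X,r)
for p,q in zip(L3,L4): X,r=tri([A(p),B(q)]);L.append(X);print('L',X,r)
P=np.array(P);L=np.array(L);C=(P+L)/2
print(C); d=C[-1]-C[0]; print('ang',np.arctan2(d[1],d[0]),np.linalg.norm(d))
for i in range(3): print('bay',i,(C[2*i]+C[2*i+1])/2)
X,r=tri([A((155,269)),B((657,217))]);print('hole',X,r)
print('hole top face z.036',atz(a,*A((155,269))[1:],.036),atz(b,*B((657,217))[1:],.036))
X,r=tri([A((513,285)),B((327,246))]);print('gauge top',X,r)
s=load('scene0')
```

```text
P [0.5019 0.0902 0.0569] [np.float64(0.0005121674097330799), np.float64(0.0005121674097330231)]
P [0.537  0.0768 0.0561] [np.float64(0.0006131708200559544), np.float64(0.0006131708200561693)]
P [0.5518 0.0712 0.0562] [np.float64(0.0005069635818440185), np.float64(0.0005069635818441944)]
P [0.5871 0.0577 0.0561] [np.float64(0.0004462983177413233), np.float64(0.0004462983177414643)]
P [0.6019 0.0521 0.0562] [np.float64(0.0006238468045916472), np.float64(0.000623846804591557)]
P [0.6375 0.0385 0.0559] [np.float64(0.0002606262827543236), np.float64(0.00026062628275438975)]
L [0.4776 0.028  0.0567] [np.float64(0.00028668632356885067), np.float64(0.0002866863235688405)]
L [0.5129 0.0145 0.0567] [np.float64(0.00039332835961362834), np.float64(0.00039332835961358617)]
L [0.5279 0.0089 0.0568] [np.float64(0.000541531363177752), np.float64(0.0005415313631778242)]
L [ 0.5632 -0.0047  0.0562] [np.float64(0.000365094987699078), np.float64(0.00036509498769897003)]
L [ 0.5782 -0.0105  0.0558] [np.float64(0.0002373443019760309), np.float64(0.0002373443019761724)]
L [ 0.6135 -0.0239  0.0558] [np.float64(0.0006212122617715754), np.float64(0.0006212122617716308)]
[[0.4898 0.0591 0.0568]
 [0.525  0.0457 0.0564]
 [0.5399 0.04   0.0565]
 [0.5752 0.0265 0.0561]
 [0.5901 0.0208 0.056 ]
 [0.6255 0.0073 0.0558]]
ang -0.36443715765565676 0.14527983016294047
bay 0 [0.5074 0.0524 0.0566]
bay 1 [0.5575 0.0333 0.0563]
bay 2 [0.6078 0.0141 0.0559]
hole [0.4608 0.0711 0.035 ] [np.float64(0.0008064149275301422), np.float64(0.0008064149275301838)]
hole top face z.036 [0.4618 0.0709 0.036 ] [0.4601 0.0709 0.036 ]
gauge top [0.5579 0.0339 0.0641] [np.float64(0.0005569840932258313), np.float64(0.0005569840932257001)]
```

```bash
python3 - <<'E'
from h import *
b=load('w4'); B=lambda p:(225+p[0]/4,165+p[1]/4)
c=np.array([.5577,.0336]); t=-.3644; ex=np.array([np.cos(t),np.sin(t)]); ey=np.array([-ex[1],ex[0]])
for p in [(250,375),(730,455),(310,470),(690,525),(343,505),(675,553)]:
  for z in (.02,.035):
    X=atz(b,*B(p),z)[:2]; print(p,z,X,(X-c)@ex,(X-c)@ey)
s=load('scene0')
for y in (.08,.1,.12,.14):
  for x in (-.05,0,.05): print(y,x,[proj(s,[*(c+x*ex+y*ey),z]).round() for z in (.02,.2,.3)])
E
python3 - <<'E'
import sys; sys.path.insert(0,'.')
import os; os.chdir('.')
from h import *
crop('scene0',190,80,300,280,4,'s1'); im=cv2.imread('pics/s1.png'); cv2.imwrite('pics/s1.png',cv2.resize(im,None,fx=.75,fy=.75))
crop('top0',215,110,315,220,5,'t1')
E
```

```text
(250, 375) 0.02 [0.6104 0.0887] 0.029546158498118726 0.07029347286369825
(250, 375) 0.035 [0.6052 0.0812] 0.02739503371938618 0.06144263325138784
(730, 455) 0.02 [0.4589 0.1769] -0.1433770086694726 0.0986756251288419
(730, 455) 0.035 [0.4602 0.1656] -0.13817241932994304 0.08861748055246592
(310, 470) 0.02 [0.6044 0.1323] 0.008446753598759078 0.1088696105982289
(310, 470) 0.035 [0.5995 0.123 ] 0.007193144133025214 0.0983778396659011
(690, 525) 0.02 [0.4804 0.2012] -0.13197523339124478 0.1290070604597827
(690, 525) 0.035 [0.4807 0.1889] -0.12725564673100356 0.11765869334847756
(343, 505) 0.02 [0.5983 0.1504] -0.0036541274976134137 0.12356944535368937
(343, 505) 0.035 [0.5937 0.1402] -0.004392996090958927 0.11245238063442752
(675, 553) 0.02 [0.4889 0.2113] -0.12764103106173422 0.14151895268270911
(675, 553) 0.035 [0.4889 0.1986] -0.12310581040512798 0.12963836132535395
0.08 -0.05 [array([261., 237.]), array([257., 184.]), array([255., 150.])]
0.08 0 [array([251., 229.]), array([246., 177.]), array([243., 144.])]
0.08 0.05 [array([241., 222.]), array([236., 170.]), array([232., 138.])]
0.1 -0.05 [array([255., 240.]), array([251., 187.]), array([248., 153.])]
0.1 0 [array([245., 232.]), array([240., 179.]), array([237., 146.])]
0.1 0.05 [array([235., 225.]), array([230., 173.]), array([226., 140.])]
0.12 -0.05 [array([250., 243.]), array([245., 189.]), array([242., 155.])]
0.12 0 [array([240., 235.]), array([234., 182.]), array([230., 149.])]
0.12 0.05 [array([230., 227.]), array([224., 175.]), array([220., 142.])]
0.14 -0.05 [array([244., 246.]), array([238., 192.]), array([235., 158.])]
0.14 0 [array([234., 238.]), array([228., 185.]), array([224., 151.])]
0.14 0.05 [array([224., 230.]), array([217., 178.]), array([213., 144.])]
(800, 440, 3)
(550, 500, 3)
```

View pics/s1.png

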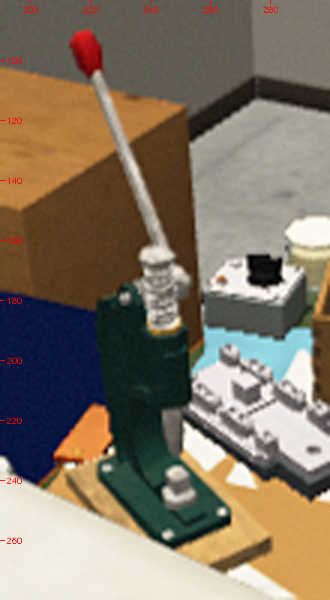

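View pics/t1.png

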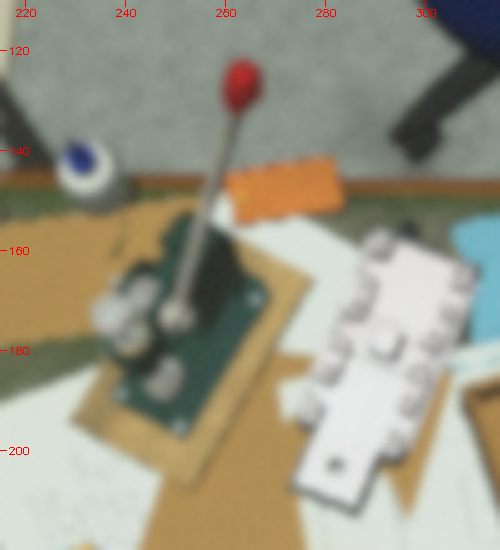

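Request:
step_arm(plan=[[[2, 2, -2, -0.02], [4.2, 4, -5, -0.02], [4.2, 4.6, -9, -0.02], [4.2, 4.6, -12, -0.02], [4.2, 4.6, -12, -0.02], [4.2, 4.6, -12, -0.02]]], jaw=0.42, force=60)

```text
clock: 4.85
position: [0.5579, 0.0336, 0.2832]
tool_rot: [-3.136, 0.001, 2.777]
force: [0.3, 0.1, 0.9]
grip_width: 0.0496
```

Run:
```python
from h import *
f=grab('wrist','w5'); o=bot.observe();print(-f['R'].T@f['t'],o['qpos'],o['tool_rot'],o['position'],o['grip_width'])
```

```text
[ 0.5289 -0.041   0.2526] [ 0.5067  0.7862 -1.0062  1.8418  0.8071  0.987   1.9207] [-3.1367  0.0036  2.7766] [0.5583 0.0336 0.2846] 0.04972339910840034
```

View pics/w5.png

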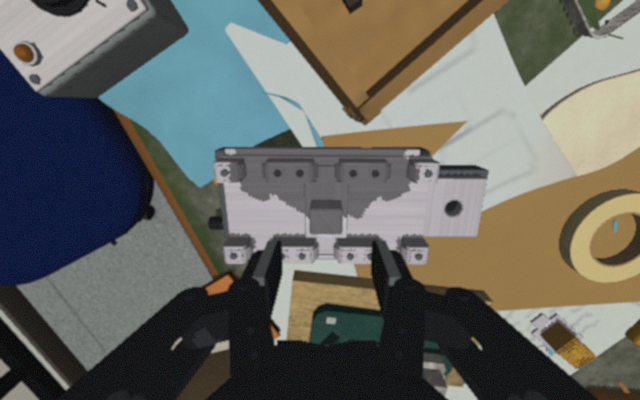

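Request:
step_arm(plan=[[[0, 0, -2, 0], [0, 0, -4, 0], [0, 0, -5.3, 0], [0, 0, -6.0, 0], [0, 0, -6.3, 0], [0, 0, -6.4, 0], [0, 0, -6.4, 0]]])

```text
clock: 5.48
position: [0.5586, 0.0337, 0.2215]
tool_rot: [-3.137, 0.004, 2.776]
force: [-0.2, 0.3, -0.3]
grip_width: 0.0497
```

Request:
step_arm(plan=[[[0, 0, 0, 0], [0, 0, 0, 0], [0, 0, 0, 0], [0, 0, 0, 0], [0, 0, 0, 0], [0, 0, 0, 0]]], jaw=1, force=60)

```text
clock: 5.98
position: [0.5588, 0.0338, 0.2224]
tool_rot: [-3.137, 0.006, 2.776]
force: [-2.3, -1.2, 11.5]
grip_width: 0.0227
```

Run:
```python
from h import *
f=grab('wrist','w6'); o=bot.observe();print(-f['R'].T@f['t'],o['qpos'],o['tool_rot'],o['position'],o['grip_width'],o['force'])
```

```text
[ 0.53   -0.0408  0.1917] [ 0.4598  0.8675 -0.9309  1.869   0.9094  0.8979  1.847 ] [-3.1372  0.0055  2.7761] [0.5588 0.0337 0.2224] 0.022540804256545612 [-2.5634 -0.9512 11.2083]
```

View pics/w6.png

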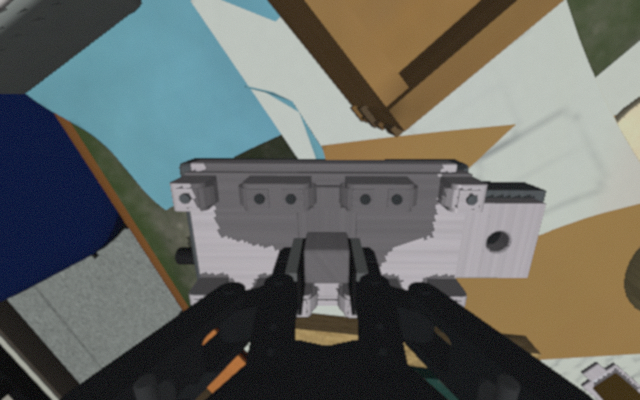

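Request:
step_arm(plan=[[[0, 0, 0.5, 0], [0, 0, 1, 0], [0, 0, 1.5, 0], [0, 0, 2.5, 0], [0, 0, 4.5, 0], [0, 0, 7.5, 0], [0, 0, 11, 0], [0, 0, 14, 0], [0, 0, 14, 0]]])

```text
clock: 6.78
position: [0.5596, 0.0348, 0.3685]
tool_rot: [-3.14, 0.012, 2.776]
force: [0.3, -0.3, -1.5]
grip_width: 0.0224
```

Run:
```python
from h import *
f=grab('wrist','w7'); o=bot.observe();print(-f['R'].T@f['t'],o['qpos'],o['tool_rot'],o['position'],o['grip_width'],o['force'])
crop('w1',160,100,400,240,3,'w1c')
crop('w2',240,150,480,290,3,'w2c')
```

```text
[ 0.531  -0.0398  0.3376] [ 0.5601  0.6876 -1.0898  1.7798  0.692   1.1048  2.0064] [-3.1389  0.0101  2.7759] [0.5592 0.0342 0.3658] 0.02236036071879072 [-0.1184 -0.4627 -2.6922]
(420, 720, 3)
(420, 720, 3)
```

View pics/w7.png

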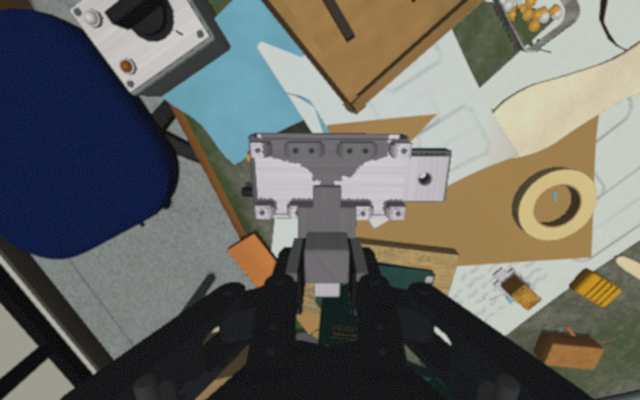

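View pics/w1c.png

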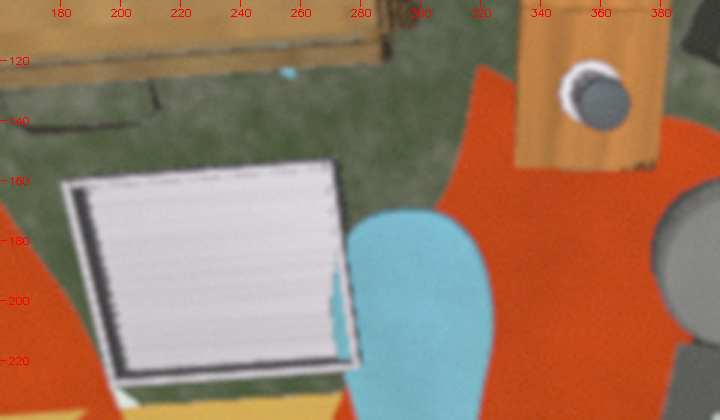

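View pics/w2c.png

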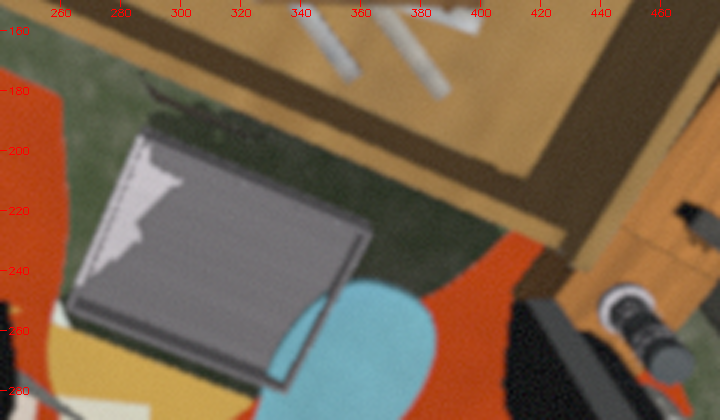

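Run:
```python
from h import *
a=load('w1');b=load('w2')
T=[]
for p,q in [((62,183),(145,130)),((333,160),(372,232)),((357,368),(285,390)),((118,385),(68,308))]:
    X,r=tri([(a,160+p[0]/3,100+p[1]/3),(b,240+q[0]/3,150+q[1]/3)]); T.append(X); print(X,r)
T=np.array(T); print(T.mean(0)); e=[T[(i+1)%4]-T[i] for i in range(4)]; print([(np.linalg.norm(x),np.arctan2(x[1],x[0])) for x in e])
for n,p,q in [('gtop',(604,103),(672,360)),('collar',(592,92),(628,308))]:
    print(n,tri([(a,160+p[0]/3,100+p[1]/3),(b,240+q[0]/3,150+q[1]/3)]))
```

```text
[ 0.3633 -0.204   0.0156] [np.float64(0.0020867211034154842), np.float64(0.002086721103415506)]
[ 0.402  -0.3124  0.0128] [np.float64(0.00015923433504962627), np.float64(0.00015923433504957276)]
[ 0.3126 -0.344   0.0133] [np.float64(0.0009973597583257817), np.float64(0.0009973597583256572)]
[ 0.2711 -0.2385  0.0107] [np.float64(0.00022645623888824045), np.float64(0.0002264562388882103)]
[ 0.3373 -0.2747  0.0131]
[(np.float64(0.11509503941474562), np.float64(-1.22789691547896)), (np.float64(0.09491062704035082), np.float64(-2.8014436861894736)), (np.float64(0.113465194502153), np.float64(1.945285742918662)), (np.float64(0.0986206954412034), np.float64(0.35732407380592346))]
gtop (array([ 0.4621, -0.4056,  0.0844]), [np.float64(0.0007247120271834301), np.float64(0.0007247120271834215)])
collar (array([ 0.4619, -0.4059,  0.0429]), [np.float64(0.000536317221293824), np.float64(0.0005363172212937611)])
```

Request:
step_arm(plan=[[[-1.8, -2.6, 0, -0.08], [-3.7, -5.4, 0, -0.16], [-5.7, -8.3, 0, -0.25], [-7.8, -11.4, 0, -0.34], [-9.9, -14.5, 0, -0.43], [-12, -17.6, 0, -0.52], [-14.2, -20.7, 0, -0.61], [-16.3, -23.8, 0, -0.7], [-18.3, -26.9, 0, -0.79], [-20.3, -29.7, 0, -0.85], [-21.4, -31.2, 0, -0.85], [-21.4, -31.2, 0, -0.85]]])

```text
clock: 7.83
position: [0.3425, -0.2809, 0.3652]
tool_rot: [-3.137, 0.01, 1.92]
force: [-0.9, -0.1, -2.4]
grip_width: 0.0227
```

Run:
```python
from h import *
f=grab('wrist','w8'); o=bot.observe();print(-f['R'].T@f['t'],o['qpos'],o['tool_rot'],o['position'],o['grip_width'],o['force'])
```

```text
[ 0.2668 -0.3081  0.3345] [ 1.3258  0.4345 -0.9854  2.0672  0.4855  0.8801  1.9856] [-3.138   0.0096  1.9224] [ 0.3438 -0.2792  0.3654] 0.022798898003974576 [ 0.9492  0.3505 -1.4805]
```

View pics/w8.png

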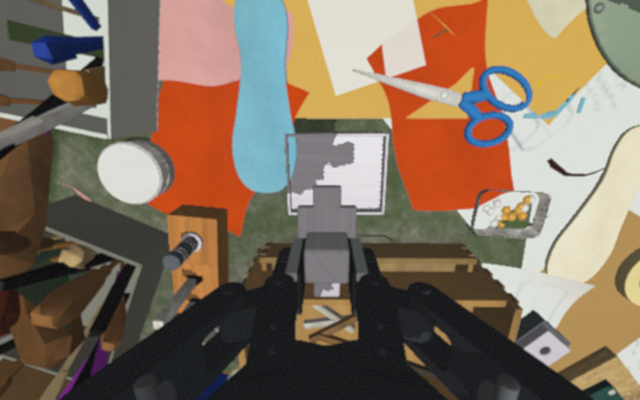

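Request:
step_arm(plan=[[[0, 0, -3, 0], [0, 0, -6.5, 0], [0, 0, -10, 0], [0, 0, -13, 0], [0, 0, -15, 0], [0, 0, -16.2, 0], [0, 0, -16.9, 0], [0, 0, -16.9, 0], [0, 0, -16.9, 0]]])

```text
clock: 8.63
position: [0.3443, -0.2787, 0.1967]
tool_rot: [-3.138, 0.009, 1.924]
force: [0.2, -0.1, -1.3]
grip_width: 0.0224
```

Run:
```python
from h import *
f=grab('wrist','w9'); o=bot.observe();print(o['qpos'],o['tool_rot'],o['position'],o['grip_width'],o['force'])
```

```text
[ 1.0656  0.7048 -0.6821  2.1809  0.9014  0.5599  1.6175] [-3.1386  0.0101  1.9229] [ 0.3442 -0.279   0.197 ] 0.02227520837658191 [ 0.07   -0.7495 -1.6281]
```

View pics/w9.png

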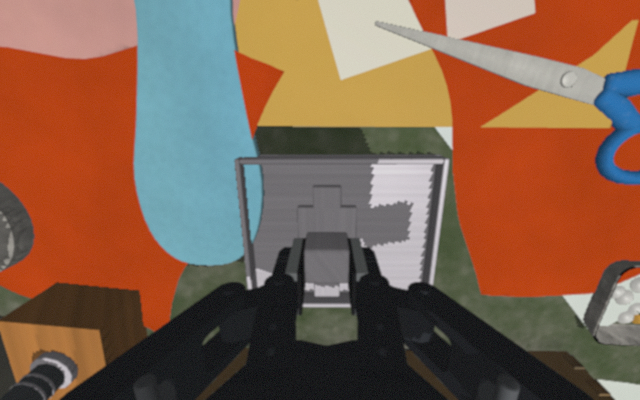

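Request:
step_arm(plan=[[[-0.6, -0.1, 0, 0], [-0.6, -0.1, -0.2, 0], [-0.6, -0.1, -0.5, 0], [-0.6, -0.1, -0.8, 0], [-0.6, -0.1, -0.8, 0]]])

```text
clock: 9.1
position: [0.3383, -0.2804, 0.1892]
tool_rot: [-3.138, 0.012, 1.922]
force: [-1.3, -3.3, 4.3]
grip_width: 0.0222
```

Run:
```python
from h import *
f=grab('wrist','w10'); o=bot.observe();print(o['qpos'],o['tool_rot'],o['position'],o['grip_width'],o['force'])
crop('w10',220,140,460,320,3,'w10c')
```

```text
[ 1.0606  0.7139 -0.6612  2.1922  0.9309  0.5379  1.5979] [-3.1384  0.0115  1.9225] [ 0.3384 -0.2804  0.1892] 0.022446833416284707 [-1.9308 -2.3957  7.6508]
(540, 720, 3)
```

View pics/w10c.png

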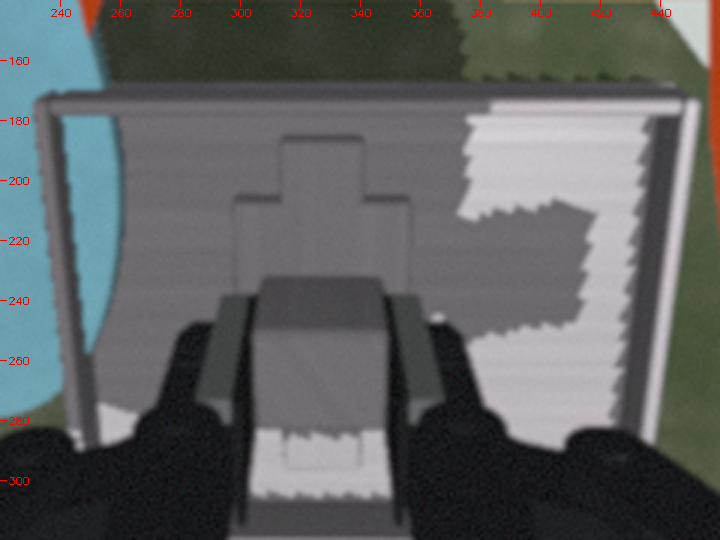

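Request:
step_arm(plan=[[[0, 0, 0, 0], [0, 0, 0, 0], [0, 0, 0, 0], [0, 0, 1, 0], [0, 0, 3, 0], [0, 0, 6, 0], [0, 0, 10, 0], [0, 0, 14, 0], [0, 0, 17.5, 0], [0, 0, 17.5, 0]]], jaw=0.45)

```text
clock: 9.98
position: [0.3395, -0.2805, 0.3693]
tool_rot: [-3.141, 0.018, 1.922]
force: [1.1, -0.5, 0.7]
grip_width: 0.047
```

Run:
```python
from h import *
f=grab('wrist','w11'); o=bot.observe();print(o['qpos'],o['tool_rot'],o['position'],o['grip_width'],o['force'])
```

```text
[ 1.3393  0.4249 -0.9868  2.0748  0.4836  0.8724  1.9954] [-3.1399  0.0162  1.9215] [ 0.3388 -0.2808  0.3667] 0.046932894939706205 [ 0.0209 -0.9419 -0.9711]
```

View pics/w11.png

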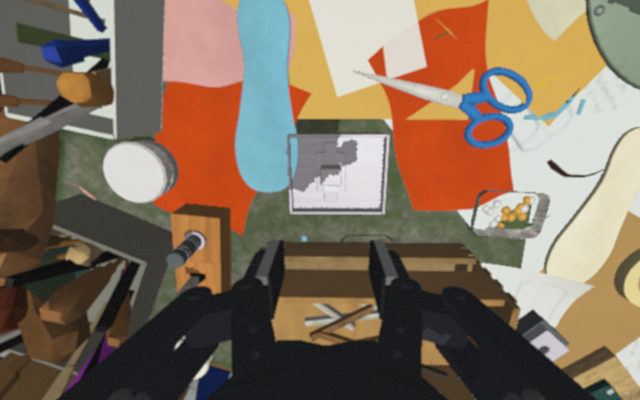

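Request:
step_arm(plan=[[[1.5, 2.8, 0.5, 0.11], [3, 5.8, 1, 0.22], [4.5, 8.8, 1.5, 0.33], [6, 11.8, 2, 0.44], [7, 14.9, 2.5, 0.55], [7.8, 18, 2.5, 0.66], [8, 21.1, 2.5, 0.77], [8, 24.3, 2.5, 0.88], [7.8, 27.6, 2.5, 0.99], [7.5, 31, 2.5, 1.09], [7, 34, 2.5, 1.2], [6.5, 37, 2.5, 1.2]]])

```text
clock: 11.03
position: [0.4032, 0.0905, 0.3908]
tool_rot: [-3.141, 0.015, 3.129]
force: [0.9, -0.1, 0.5]
grip_width: 0.0471
```

Request:
step_arm(plan=[[[0, 3, 0, 0], [-1, 6, 0, 0], [-2, 9, 0, 0], [-3, 12, 0, 0], [-3, 13, 0, 0], [-3, 13, 0, 0]]])

```text
clock: 11.53
position: [0.3722, 0.2228, 0.3902]
tool_rot: [3.142, 0.014, 3.133]
force: [0.7, -0.0, -0.1]
grip_width: 0.0471
```

Run:
```python
from h import *
f=grab('wrist','w12'); o=bot.observe();print(o['qpos'],o['tool_rot'],o['position'],o['grip_width'],o['force'])
```

```text
[ 0.308   0.4958 -1.274   2.0572  0.584   1.0043  1.8666] [-3.1406  0.0136  3.1319] [0.3727 0.2213 0.39  ] 0.04688357315048169 [-0.2139 -0.3552 -0.3646]
```

View pics/w12.png

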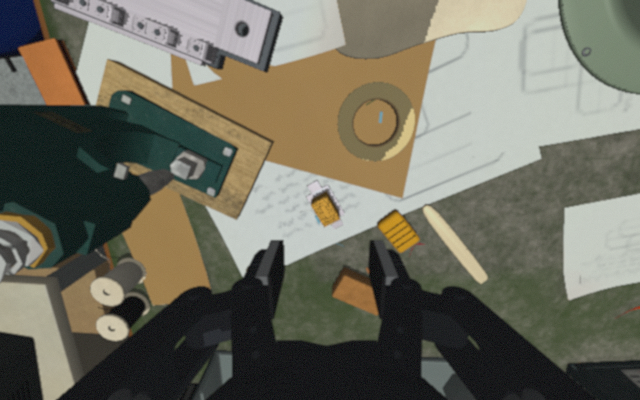

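Request:
step_arm(plan=[[[1.5, 3, 0, 0], [3, 6, 0, 0], [5, 9, 0, 0], [6.5, 12, 0, 0], [7, 13, 0, 0], [7, 13, 0, 0], [7, 13, 0, 0]]])

```text
clock: 12.17
position: [0.443, 0.3505, 0.389]
tool_rot: [-3.14, 0.012, 3.132]
force: [-0.0, -0.6, -0.4]
grip_width: 0.0468
```

Run:
```python
from h import *
f=grab('wrist','w13'); o=bot.observe();print(o['qpos'],o['tool_rot'],o['position'],o['grip_width'],o['force'])
```

```text
[-0.0304  0.6772 -1.1276  1.7452  0.6797  1.1591  1.7672] [-3.1394  0.0127  3.1311] [0.4429 0.35   0.3892] 0.04684375708257807 [ 0.3343  0.5541 -0.6172]
```

View pics/w13.png

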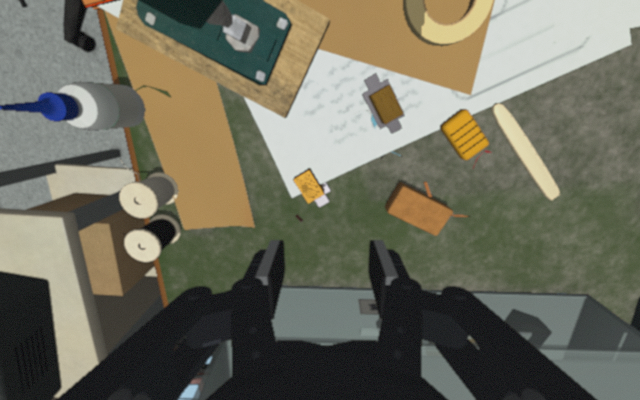

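Run:
```python
from h import *
crop('w13',280,60,500,210,4,'w13c'); im=cv2.imread('pics/w13c.png')[:,:800]; cv2.imwrite('pics/w13c.png',im)
crop('w12',280,160,440,320,4,'w12c'); im=cv2.imread('pics/w12c.png')[:600]; cv2.imwrite('pics/w12c.png',im)
```

```text
(600, 880, 3)
(640, 640, 3)
```

View pics/w13c.png

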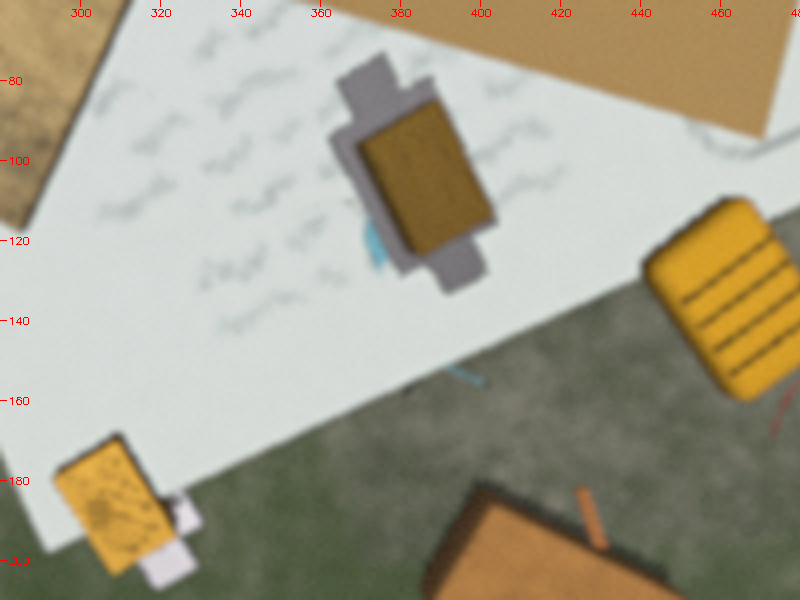

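View pics/w12c.png

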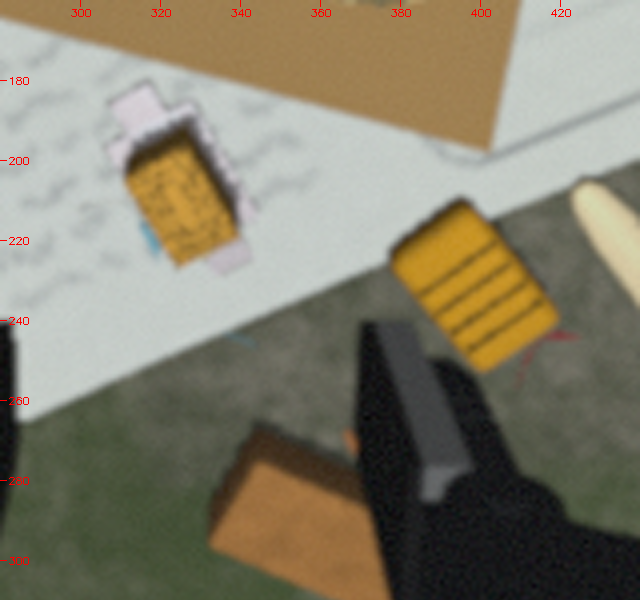

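Run:
```python
from h import *
a=load('w13');b=load('w12')
c3=[(357,145),(437,98),(497,222),(415,257)]; c2=[(125,180),(188,140),(240,232),(177,268)]
T=np.array([tri([(a,280+p[0]/4,60+p[1]/4),(b,280+q[0]/4,160+q[1]/4)])[0] for p,q in zip(c3,c2)])
print(T,T.mean(0)); 
def ax(T):
    v=(T[3]-T[0]+T[2]-T[1])/2; w=(T[1]-T[0]+T[2]-T[3])/2; print(np.linalg.norm(v),np.arctan2(v[1],v[0]),np.linalg.norm(w),np.arctan2(w[1],w[0]))
ax(T)
T=np.array([atz(a,280+p[0]/4,60+p[1]/4,.03) for p in c3]);print('B13',T.mean(0));ax(T)
T=np.array([atz(b,280+p[0]/4,160+p[1]/4,.03) for p in c2]);print('B12',T.mean(0));ax(T)
cA=[(55,478),(118,433),(178,537),(113,577)]
T=np.array([atz(a,280+p[0]/4,60+p[1]/4,.03) for p in cA]);print('A',T.mean(0));ax(T)
```

```text
[[0.3972 0.2639 0.0251]
 [0.3765 0.2516 0.0242]
 [0.3588 0.2838 0.0234]
 [0.3805 0.2938 0.0266]] [0.3783 0.2733 0.0248]
0.035496256095728575 2.0771016938424944 0.024104175631771925 -2.6550657696906574
B13 [0.3795 0.2731 0.03  ]
0.03591488611188717 2.0944010438620775 0.024075453570951217 -2.690939814859068
B12 [0.3779 0.2714 0.03  ]
0.03408531429803937 2.057827216756814 0.023457004815624072 -2.5732312582380765
A [0.4678 0.3659 0.03  ]
0.03619737922105215 2.056741193638157 0.023752229551140612 -2.5520662733488337
```

Add to h.py:
```python
from scipy.spatial.transform import Rotation as Ro
def gp(d=.165):
    o=bot.observe(); R=Ro.from_euler('xyz',o['tool_rot']).as_matrix(); 
    print('clk',round(o['clock'],2),'TCP',o['position'],'tip',o['position']+R[:,2]*d,'tilt',R[:2,2],'yaw',np.arctan2(R[1,0],R[0,0]),'gw',round(o['grip_width'],4),'F',np.array(o['force']).round(1),'q',np.array(o['qpos']).round(2))
    return o,R
```

```text
(no output)
```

Request:
step_arm(plan=[[[-2, -2, -2, 0.1], [-4, -4, -5, 0.2], [-6, -7, -8, 0.3], [-6.6, -7.8, -11, 0.4], [-6.6, -7.8, -13, 0.51], [-6.6, -7.8, -13, 0.51], [-6.6, -7.8, -13, 0.51]]])

```text
clock: 12.8
position: [0.3771, 0.2712, 0.2593]
tool_rot: [-3.14, 0.011, -2.646]
force: [-0.6, -1.3, -0.2]
grip_width: 0.047
```

Run:
```python
from h import *
f=grab('wrist','w14'); gp()
```

```text
clk 12.85 TCP [0.3773 0.2719 0.2602] tip [0.3793 0.2726 0.0952] tilt [0.0125 0.0047] yaw -2.6467263197184563 gw 0.0468 F [-0.6  1.2 -0.3] q [ 0.06  0.78 -1.13  2.09  0.95  0.9   2.  ]
```

View pics/w14.png

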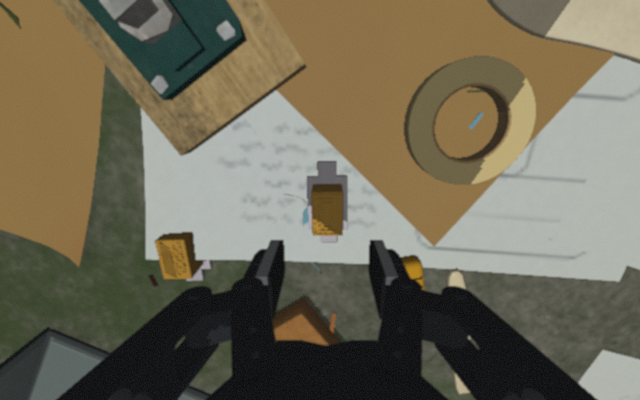

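Request:
step_arm(plan=[[[0, 0, -2, 0], [0, 0, -4, 0], [0, 0, -5.5, 0], [0, 0, -6.4, 0], [0, 0, -6.8, 0], [0, 0, -6.8, 0], [0, 0, -6.8, 0]]])

```text
clock: 13.43
position: [0.3775, 0.2722, 0.1931]
tool_rot: [-3.14, 0.014, -2.648]
force: [0.6, 0.3, -0.1]
grip_width: 0.0472
```

Request:
step_arm(plan=[[[0, 0, 0, 0], [0, 0, 0, 0], [0, 0, 0, 0], [0, 0, 0, 0], [0, 0, 0, 0]]], jaw=1, force=60)

```text
clock: 13.85
position: [0.3777, 0.2724, 0.1942]
tool_rot: [-3.14, 0.016, -2.648]
force: [-1.6, -3.3, 18.1]
grip_width: 0.0222
```

Run:
```python
from h import *
f=grab('wrist','w15'); gp()
```

```text
clk 13.9 TCP [0.3777 0.2724 0.1942] tip [0.3802 0.2734 0.0292] tilt [0.0148 0.0058] yaw -2.648012166913621 gw 0.0222 F [-2.4 -3.3 18.2] q [-0.02  0.88 -1.01  2.12  1.12  0.82  1.88]
```

View pics/w15.png

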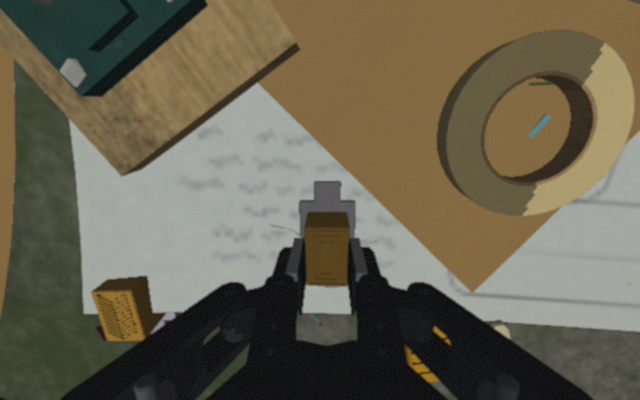

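Request:
step_arm(plan=[[[0, 0, 1, 0], [0, 0, 4, 0], [0, -0.5, 8, 0], [0, -2, 12, -0.1], [0, -5, 16, -0.2], [0.5, -8.5, 19, -0.3], [1, -12, 19.5, -0.4], [2, -15.5, 19.5, -0.5], [3.5, -18.5, 19.5, -0.6], [6, -20.5, 19.5, -0.7], [9, -21.5, 19.5, -0.8], [12, -22, 19.5, -0.86]]])

```text
clock: 14.9
position: [0.4988, 0.0497, 0.3895]
tool_rot: [-3.138, 0.017, 2.766]
force: [0.9, 2.5, -0.9]
grip_width: 0.0219
```

Request:
step_arm(plan=[[[0.9, 0, 0, 0], [0.9, 0, 0, 0], [0.9, 0, 0, 0]]])

```text
clock: 15.15
position: [0.5076, 0.0499, 0.3896]
tool_rot: [-3.138, 0.016, 2.767]
force: [-0.9, 0.1, -2.1]
grip_width: 0.0222
```

Run:
```python
from h import *
f=grab('wrist','w16'); gp()
```

```text
clk 15.2 TCP [0.5071 0.0501 0.3896] tip [0.5094 0.0485 0.2246] tilt [ 0.0138 -0.0095] yaw 2.76717436262965 gw 0.0221 F [-0.1  0.7 -1.6] q [ 0.59  0.57 -1.12  1.88  0.61  1.06  1.98]
```

View pics/w16.png

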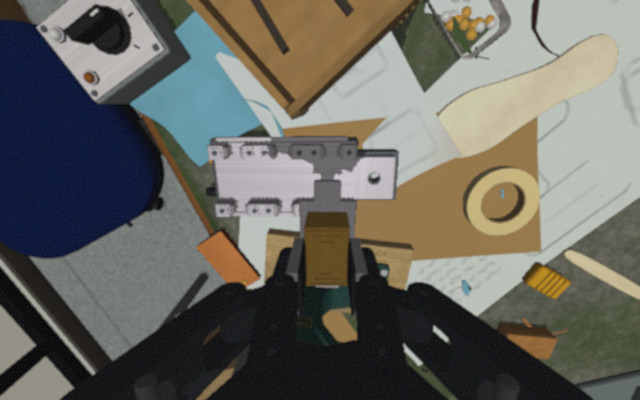

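Run:
```python
from h import *
P=np.array([[.5019,.0902],[.537,.0768],[.5518,.0712],[.5871,.0577],[.6019,.0521],[.6375,.0385]]);L=np.array([[.4776,.028],[.5129,.0145],[.5279,.0089],[.5632,-.0047],[.5782,-.0105],[.6135,-.0239]])
f=load('w16'); k=5;u0,v0=200,125
im=f['pixels'][125:225,200:360].copy(); im=cv2.resize(im,None,fx=k,fy=k,interpolation=cv2.INTER_CUBIC)
for p in list(P)+list(L):
    u,v=proj(f,[*p,.0563]); cv2.drawMarker(im,(int((u-u0+.5)*k),int((v-v0+.5)*k)),(0,0,255),0,12,1)
u,v=proj(f,[.4608,.0711,.036]);print(u,v)
cv2.imwrite('pics/w16c.png',im)
```

```text
374.24532504344296 178.23640272234505
```

View pics/w16c.png

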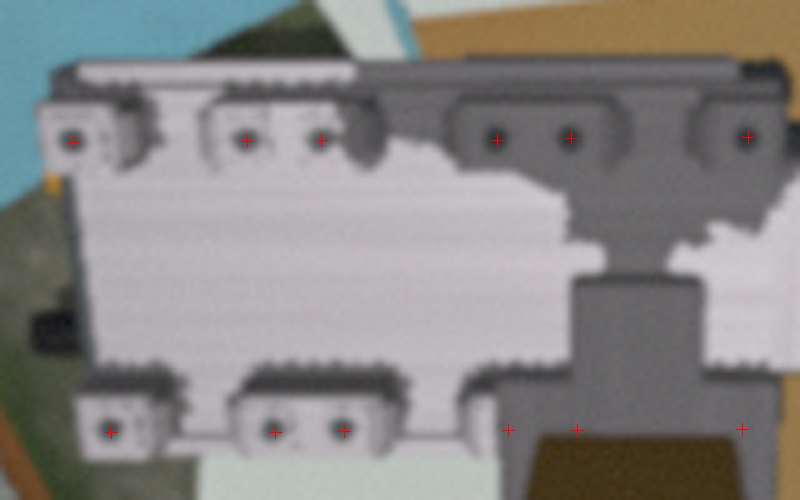

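```bash
cat >> h.py <<'E'
def diepts():
    b=[(-12,18,30),(12,18,30),(12,-18,30),(-12,-18,30)]
    e=[(-17,24,6),(-8,24,6),(-8,36,6),(8,36,6),(8,24,6),(17,24,6),(17,-24,6),(8,-24,6),(8,-36,6),(-8,-36,6),(-8,-24,6),(-17,-24,6)]
    return np.array(b)/1000.,np.array(e)/1000.
def overlay(s,org,yaw,u0,v0,u1,v1,k,out,extra=[]):
    f=load(s); im=f['pixels'][v0:v1,u0:u1].copy(); im=cv2.resize(im,None,fx=k,fy=k,interpolation=cv2.INTER_CUBIC)
    R=Ro.from_euler('z',yaw).as_matrix()
    for pts in diepts():
        q=np.array([proj(f,R@p+org) for p in pts]); q=((q-[u0,v0]+.5)*k).astype(int)
        cv2.polylines(im,[q.reshape(-1,1,2)],True,(0,0,255),1)
    for p in extra:
        u,v=proj(f,p); cv2.drawMarker(im,(int((u-u0+.5)*k),int((v-v0+.5)*k)),(0,255,0),0,12,1)
    cv2.imwrite('pics/'+out+'.png',im)
E
python3 - <<'E'
from h import *
o,R=gp()
org=o['position']+R[:,2]*.1942; print(org)
overlay('w16',org,2.7672,270,160,390,280,5,'w16o')
E
```

```text
clk 15.2 TCP [0.5071 0.0501 0.3896] tip [0.5094 0.0485 0.2246] tilt [ 0.0138 -0.0095] yaw 2.76717436262965 gw 0.0221 F [-0.1  0.7 -1.6] q [ 0.59  0.57 -1.12  1.88  0.61  1.06  1.98]
[0.5098 0.0482 0.1954]
```

View pics/w16o.png

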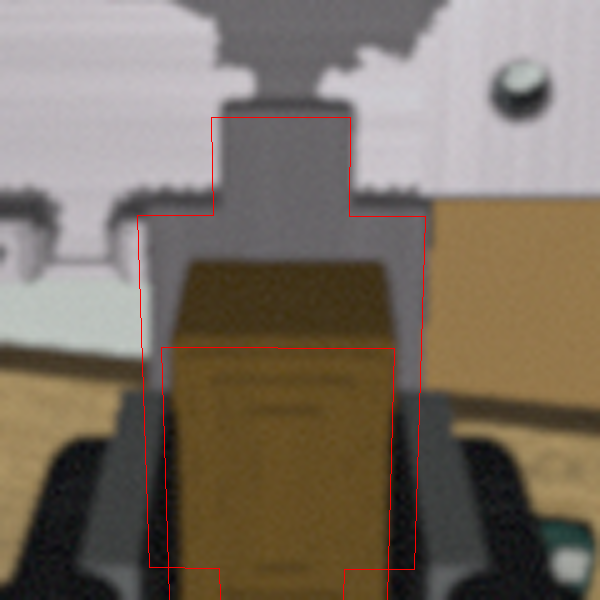

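```bash
cat >> h.py <<'E'
from scipy.optimize import least_squares
def fitdie(s,obs,org0,yaw0,zfix=None):
    # obs: list of (local mm xyz, u, v)
    f=load(s)
    def res(p):
        R=Ro.from_euler('z',p[3]).as_matrix()
        r=[proj(f,R@(np.array(l)/1000)+p[:3])-np.array([u,v]) for l,u,v in obs]
        r=np.array(r).ravel()
        if zfix is not None: r=np.append(r,(p[2]-zfix)*1e5)
        return r
    q=least_squares(res,[*org0,yaw0]); print('fit',q.x,'rms px',np.sqrt((q.fun**2).mean())); return q.x
E
python3 - <<'E'
from h import *
k=5;U=lambda x,y:(270+x/k-.5,160+y/k-.5)
# local y + is away from camera? camera at -tool y; overlay ear at top. tool y = (sin,-cos) ; die local y=Rz(yaw)*y = -tool y -> local +y toward camera/top
obs=[((-8,36,6),222,103),((8,36,6),353,103),((-17,24,6),140,212),((17,24,6),432,207),((-12,18,30),172,348),((12,18,30),396,348)]
f=load('w16');print(proj(f,np.array([.5098,.0482,.1954])+Ro.from_euler('z',2.7672).as_matrix()@np.array([-.008,.036,.006])),U(222,103))
for sgn in (1,):
    ob=[(l,*U(x,y)) for l,x,y in obs]
    fitdie('w16',ob,[.5098,.0482,.1954],2.7672)
E
```

```text
[311.8937 182.9176] (313.9, 180.1)
fit [0.5084 0.047  0.1979 2.7765] rms px 0.9754413776594527
```

Request:
step_arm(plan=[[[-0.2, 0.5, -3, 0.005], [-0.2, 0.5, -6.5, 0.005], [-0.2, 0.5, -9.5, 0.005], [-0.2, 0.5, -11.5, 0.005], [-0.2, 0.5, -12.7, 0.005], [-0.2, 0.5, -12.7, 0.005], [-0.2, 0.5, -12.7, 0.005]]])

```text
clock: 15.78
position: [0.505, 0.0555, 0.2633]
tool_rot: [-3.138, 0.016, 2.773]
force: [0.6, 1.0, -1.4]
grip_width: 0.0218
```

Run:
```python
from h import *
f=grab('wrist','w17'); o,R=gp()
overlay('w17',o['position']+R[:,2]*.1942,2.772,200,150,430,330,3,'w17o')
```

```text
clk 15.83 TCP [0.5053 0.0554 0.2638] tip [0.5078 0.0539 0.0988] tilt [ 0.0151 -0.0091] yaw 2.7726001966921627 gw 0.0219 F [-0.6  0.5 -1.8] q [ 0.45  0.73 -0.96  1.99  0.83  0.86  1.8 ]
```

View pics/w17o.png

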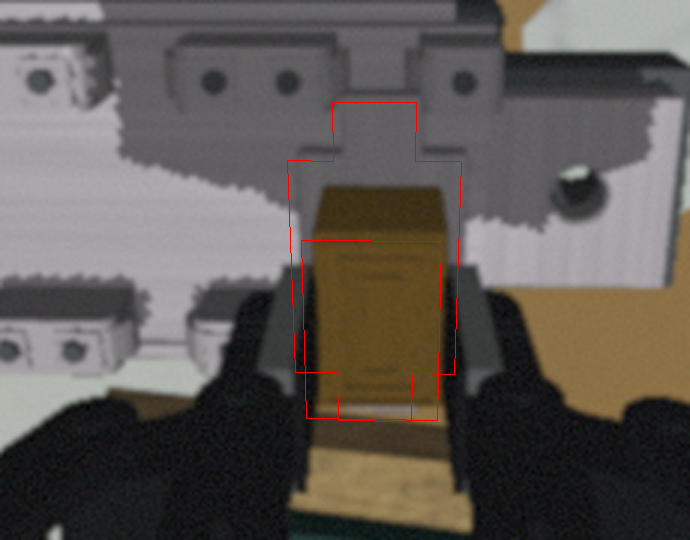

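Run:
```python
from h import *
f=load('w17');k=3;U=lambda x,y:(200+(x)/k-.5,150+(y)/k-.5)
for p in [[.5279,.0089],[.5129,.0145],[.4776,.028]]: u,v=proj(f,[*p,.0563]); print('pred crop',(u-200+.5)*3,(v-150+.5)*3)
u,v=proj(f,[.4608,.0711,.036]);print('hole',(u-200+.5)*3,(v-150+.5)*3)
obs=[((-8,36,6),342,93),((8,36,6),422,93),((-17,24,6),300,150),((17,24,6),465,150),((-12,18,30),312,240),((12,18,30),446,234),((12,-18,30),440,412),((-12,-18,30),317,412)]
ob=[(l,*U(x,y)) for l,x,y in obs]
for z in (None,.0635,.067,.06): 
  x=fitdie('w17',ob,[.5084,.0528,.066],2.7672,z)
  R=Ro.from_euler('z',x[3]).as_matrix()
  print(np.array([(proj(f,R@(np.array(l)/1000)+x[:3])-np.array([u,v]))*3 for l,u,v in ob]).round(1).tolist())
```

```text
pred crop 215.5180143179823 83.82513145808758
pred crop 290.01806512394904 83.27578298023107
pred crop 466.80138514226604 83.34354175555998
hole 581.7836414579201 197.50504317618316
fit [0.5065 0.053  0.0686 2.7732] rms px 1.1490730921946348
[[-2.2, 2.0], [1.0, 2.3], [-4.9, 3.8], [2.9, 4.6], [-2.3, -7.9], [3.2, -1.1], [4.4, -0.6], [-2.2, -1.8]]
fit [0.5074 0.0551 0.0635 2.7731] rms px 1.5358069123426434
[[-0.8, 6.1], [-0.4, 6.4], [-2.2, 5.9], [0.1, 6.7], [0.3, -8.4], [0.7, -1.5], [2.2, -7.1], [0.0, -8.2]]
fit [0.5068 0.0537 0.067  2.7732] rms px 1.166381461323066
[[-1.8, 3.4], [0.5, 3.7], [-4.0, 4.5], [2.0, 5.3], [-1.5, -8.1], [2.4, -1.2], [3.7, -2.7], [-1.5, -3.9]]
fit [0.508  0.0565 0.06   2.7731] rms px 2.0643395807145346
[[0.0, 8.8], [-1.3, 9.1], [-0.4, 7.3], [-1.7, 8.1], [2.0, -8.6], [-0.9, -1.8], [0.8, -11.3], [1.5, -12.4]]
```

Request:
step_arm(plan=[[[0.09, -0.08, 0, 0.003], [0.09, -0.08, -0.5, 0.003], [0.09, -0.08, -1, 0.003], [0.09, -0.08, -1.5, 0.003], [0.09, -0.08, -1.5, 0.003], [0.09, -0.08, -1.5, 0.003]]])

```text
clock: 16.33
position: [0.5061, 0.0547, 0.2485]
tool_rot: [-3.138, 0.017, 2.776]
force: [0.6, 0.3, -1.9]
grip_width: 0.022
```

Run:
```python
from h import *
f=grab('wrist','w18'); o,R=gp(); print(o['moment'])
crop('w18',200,150,430,330,3,'w18c')
```

```text
clk 16.38 TCP [0.5061 0.0547 0.2487] tip [0.5086 0.0532 0.0837] tilt [ 0.0148 -0.009 ] yaw 2.7757930789753154 gw 0.0221 F [ 0.5 -0.3 -3. ] q [ 0.44  0.75 -0.93  2.    0.86  0.83  1.78]
[-0.0217 -0.0204 -0.0369]
(540, 690, 3)
```

View pics/w18c.png

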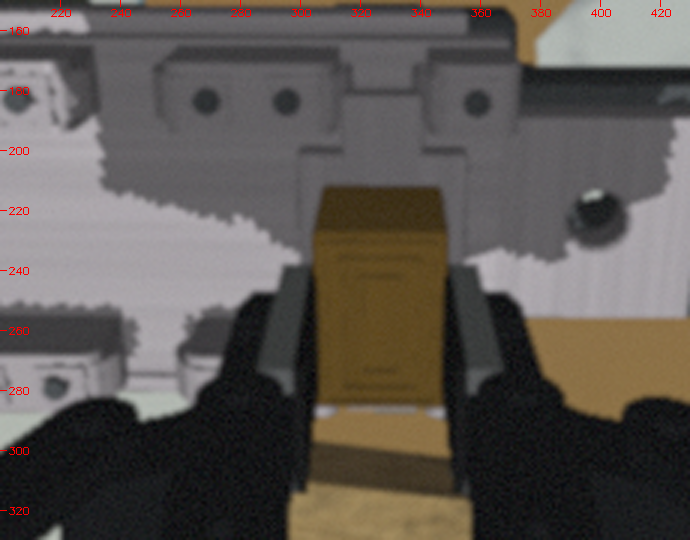

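Request:
step_arm(plan=[[[0, 0, -0.4, 0], [0, 0, -0.8, 0], [0, 0, -1.2, 0], [0, 0, -1.5, 0], [0, 0, -1.8, 0], [0, 0, -2.0, 0], [0, 0, -2.0, 0]]], force=90)

```text
clock: 16.97
position: [0.5065, 0.0547, 0.2302]
tool_rot: [-3.137, 0.02, 2.775]
force: [-9.8, -7.1, 43.1]
grip_width: 0.0211
```

Run:
```python
from h import *
f=grab('wrist','w19'); o,R=gp(); print(o['moment'])
crop('w19',200,150,430,330,3,'w19c')
```

```text
clk 17.02 TCP [0.5065 0.0547 0.2302] tip [0.5092 0.0529 0.0653] tilt [ 0.0167 -0.011 ] yaw 2.775440436727565 gw 0.0209 F [-9.3 -7.5 45. ] q [ 0.42  0.78 -0.91  2.    0.9   0.81  1.75]
[-1.661   2.1636 -0.0906]
(540, 690, 3)
```

View pics/w19c.png

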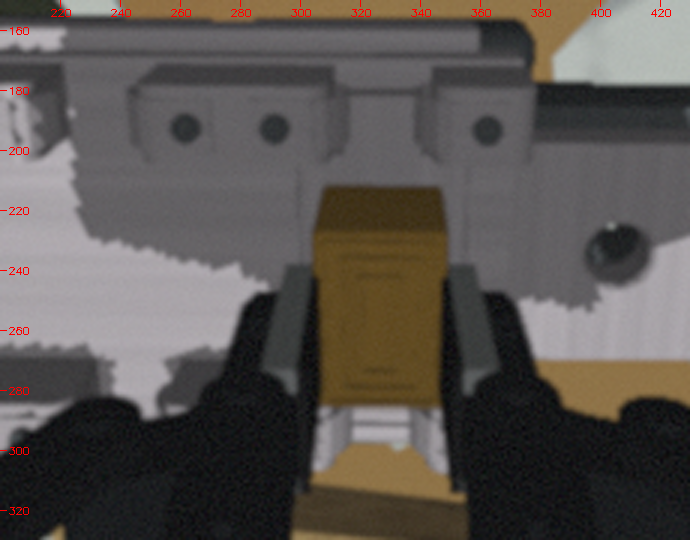

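Request:
step_arm(plan=[[[0, 0, 0.1, 0], [0, 0, 0.1, 0], [0, 0, 0.1, 0], [0, 0, 0.5, 0], [0, 0, 1.5, 0], [0, 0, 4, 0], [0, 0, 7, 0], [0, 0, 10, 0], [0, 0, 13, 0], [-0.5, -2, 15.5, 0], [-0.5, -4, 15.5, 0], [-0.5, -4, 15.5, 0]]], jaw=0.45)

```text
clock: 18.02
position: [0.5015, 0.0116, 0.3866]
tool_rot: [-3.136, 0.022, 2.772]
force: [-0.3, -1.6, -0.5]
grip_width: 0.0472
```

Run:
```python
from h import *
f=grab('wrist','w20'); o,R=gp(); print(o['moment'])
crop('w20',200,120,430,300,3,'w20c')
```

```text
clk 18.07 TCP [0.5014 0.013  0.386 ] tip [0.5042 0.011  0.2211] tilt [ 0.0173 -0.012 ] yaw 2.772552290238132 gw 0.047 F [0.4 0.5 0.3] q [ 0.67  0.56 -1.12  1.91  0.61  1.04  2.05]
[0.0266 0.017  0.0172]
(540, 690, 3)
```

View pics/w20c.png

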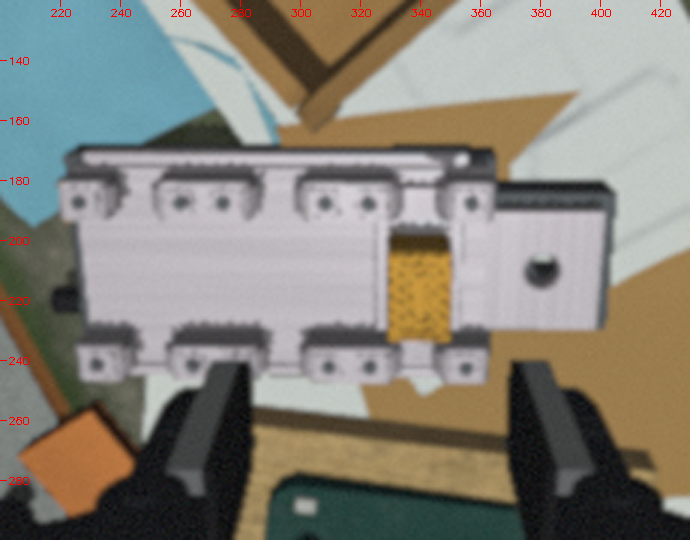

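Run:
```python
from h import *
P=np.array([[.5019,.0902],[.537,.0768],[.5518,.0712],[.5871,.0577],[.6019,.0521],[.6375,.0385],[.4776,.028],[.5129,.0145],[.5279,.0089],[.5632,-.0047],[.5782,-.0105],[.6135,-.0239]])
overlay('w20',np.array([.5076,.0523,.036]),2.777,210,150,420,260,4,'w20o',[[*p,.0563] for p in P]+[[.4608,.0711,.036]])
im=cv2.imread('pics/w20o.png');print(im.shape)
```

```text
(440, 840, 3)
```

View pics/w20o.png

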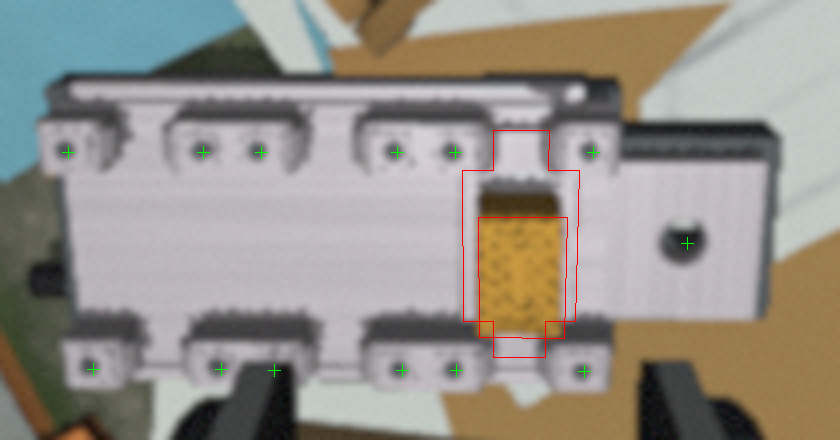

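Request:
step_arm(plan=[[[-3, 0.5, 0, 0.05], [-6, 2, 0, 0.12], [-9, 4.5, 0, 0.2], [-11, 7.5, 0, 0.28], [-12, 11, 0, 0.36], [-12.5, 14.5, 0, 0.44], [-12.5, 18, 0, 0.52], [-11.5, 21.5, 0, 0.6], [-10, 25, 0, 0.68], [-8, 28.5, 0, 0.76], [-6, 31.5, 0, 0.83], [-4.5, 34, 0, 0.86]]])

```text
clock: 19.07
position: [0.4567, 0.3558, 0.3856]
tool_rot: [-3.138, 0.019, -2.645]
force: [0.6, -1.4, 1.1]
grip_width: 0.0471
```

Request:
step_arm(plan=[[[0.8, 1.2, -3, 0], [0.8, 1.2, -6, 0], [0.8, 1.2, -9, 0], [0.8, 1.2, -10, 0], [0.8, 1.2, -10, 0]]])

```text
clock: 19.48
position: [0.464, 0.3678, 0.2838]
tool_rot: [-3.138, 0.016, -2.644]
force: [-0.0, -0.4, -0.4]
grip_width: 0.0468
```

Run:
```python
from h import *
f=grab('wrist','w21'); o,R=gp()
overlay('w21',np.array([.468,.366,0.]),-2.65,240,120,440,280,4,'w21o')
```

```text
clk 19.53 TCP [0.4643 0.3682 0.2857] tip [0.4672 0.3691 0.1208] tilt [0.0175 0.0055] yaw -2.6442549957125556 gw 0.0468 F [-0.2  0.4  0.8] q [-0.08  0.88 -1.1   1.76  0.9   1.09  2.14]
```

View pics/w21.png

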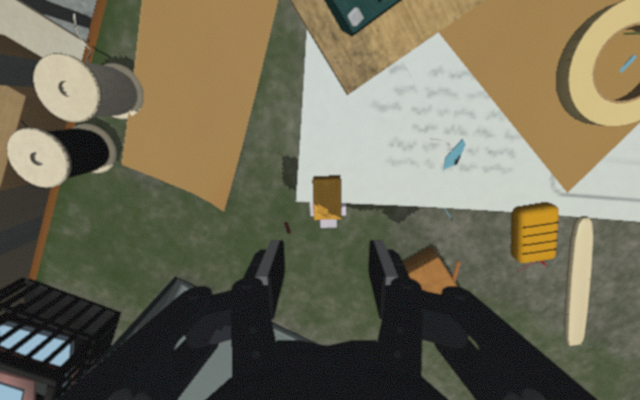

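View pics/w21o.png

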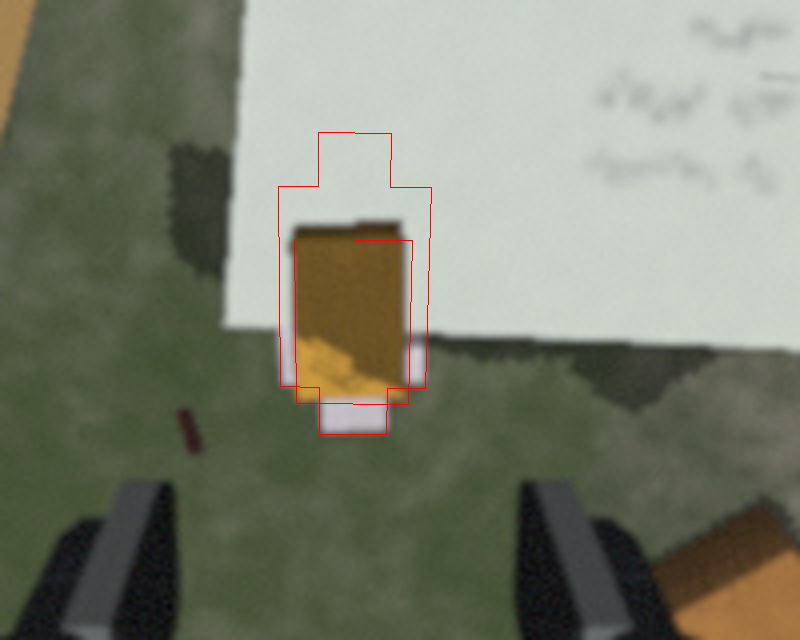

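Request:
step_arm(plan=[[[0.1, -0.15, -2, 0], [0.15, -0.25, -4.5, 0], [0.15, -0.25, -6.5, 0], [0.15, -0.25, -8, 0], [0.15, -0.25, -8.9, 0], [0.15, -0.25, -9.2, 0], [0.15, -0.25, -9.2, 0], [0.15, -0.25, -9.2, 0]]])

```text
clock: 20.2
position: [0.466, 0.366, 0.1949]
tool_rot: [-3.138, 0.019, -2.644]
force: [0.0, -0.3, 0.3]
grip_width: 0.0469
```

Request:
step_arm(plan=[[[0, 0, 0, 0], [0, 0, 0, 0], [0, 0, 0, 0], [0, 0, 0, 0], [0, 0, 0, 0]]], jaw=1, force=60)

```text
clock: 20.62
position: [0.4662, 0.3663, 0.1962]
tool_rot: [-3.138, 0.021, -2.644]
force: [-0.8, -2.7, 13.2]
grip_width: 0.0219
```

Run:
```python
from h import *
f=grab('wrist','w22'); gp()
```

```text
clk 20.67 TCP [0.4662 0.3663 0.1962] tip [0.4694 0.3675 0.0312] tilt [0.0197 0.0071] yaw -2.6443322572667127 gw 0.0221 F [-1.9 -2.9 13.4] q [-0.13  0.99 -1.    1.79  1.04  0.97  2.06]
```

View pics/w22.png

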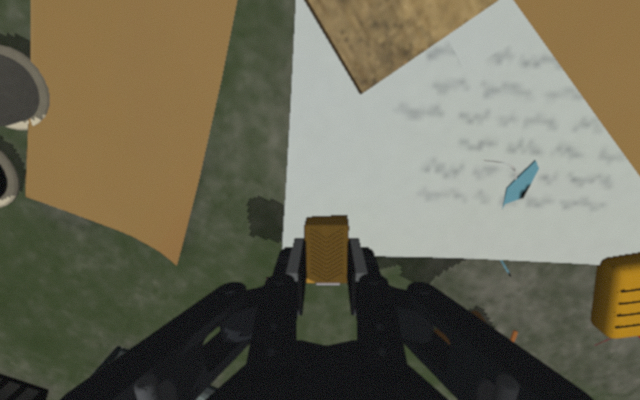

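Request:
step_arm(plan=[[[0, 0, 1, 0], [0, 0, 5, 0], [-0.5, -1, 9, 0], [-2, -3.5, 13, 0], [-4, -7, 17, 0], [-6.5, -10.5, 19, 0], [-8.5, -14, 19.5, -0.1], [-9, -17.8, 19.5, -0.2], [-9, -21.5, 19.5, -0.3], [-8.5, -25, 19.5, -0.4], [-7, -28.5, 19.5, -0.5], [-4.5, -31, 19.5, -0.6]]])

```text
clock: 21.67
position: [0.4168, 0.0572, 0.3919]
tool_rot: [-3.135, 0.021, 3.034]
force: [1.6, 1.4, -2.0]
grip_width: 0.0218
```

Request:
step_arm(plan=[[[3, -1.3, 0, -0.08], [6.5, -2.5, 0, -0.16], [10, -3.3, 0, -0.24], [13.5, -3.8, 0, -0.26], [17, -4, 0, -0.26], [18.3, -4, 0, -0.26], [18.3, -4, 0, -0.26]]])

```text
clock: 22.25
position: [0.6018, 0.0174, 0.3921]
tool_rot: [-3.137, 0.021, 2.774]
force: [-0.1, -0.3, -2.9]
grip_width: 0.0218
```

Run:
```python
from h import *
f=grab('wrist','w23'); gp()
```

```text
clk 22.3 TCP [0.6002 0.0177 0.3921] tip [0.6031 0.0156 0.2271] tilt [ 0.0174 -0.0127] yaw 2.774491394605949 gw 0.0219 F [-1.  -0.1 -2.9] q [ 0.54  0.7  -1.05  1.65  0.67  1.18  2.1 ]
```

View pics/w23.png

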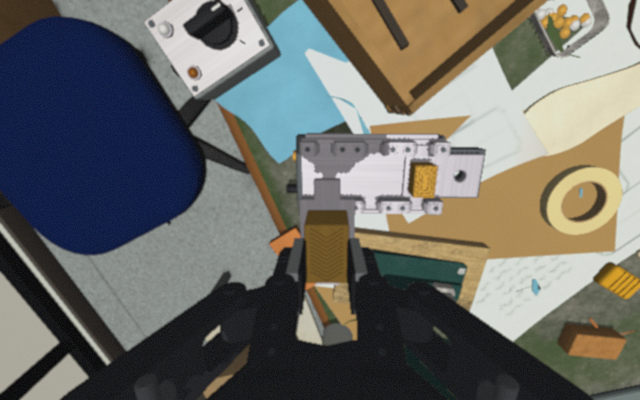

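Run:
```python
from h import *
t=load('top0');s=load('scene0')
c=np.array([.5577,.0336]); a=-.3644; ex=np.array([np.cos(a),np.sin(a)]); ey=np.array([-ex[1],ex[0]])
for n,p,q in [('leverbase',(250,173),(245,163)),('whitehead',(243,168),(243,170)),('redtip',(263,127),(218,95)),('coltop',(256,157),(231,180))]:
    X,r=tri([(t,*p),(s,*q)]); print(n,X,r,(X[:2]-c)@ex,(X[:2]-c)@ey)
crop('w23',280,270,380,350,6,'w23c')
```

```text
leverbase [0.5337 0.1669 0.2828] [np.float64(0.00810503670904285), np.float64(0.008105036709042944)] -0.0698952439564819 0.11599305560052171
whitehead [0.5416 0.1867 0.2736] [np.float64(0.0039644100455971725), np.float64(0.003964410045597295)] -0.06961699931138624 0.1372915323691633
redtip [0.6465 0.1099 0.4221] [np.float64(0.0021953805165394716), np.float64(0.00219538051653936)] 0.05574154214936761 0.10292967070751398
coltop [0.601  0.1544 0.2104] [np.float64(0.0014059010271802418), np.float64(0.0014059010271800776)] -0.002622442810610049 0.1283397552317529
(480, 600, 3)
```

View pics/w23c.png

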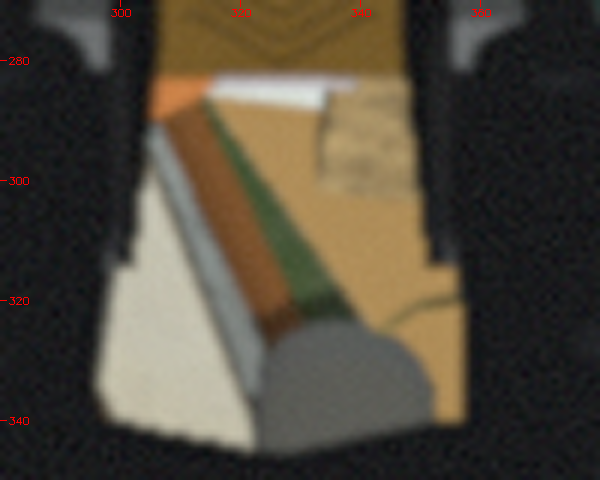

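Request:
step_arm(plan=[[[0.65, -0.14, -3, 0.003], [0.65, -0.14, -6.5, 0.003], [0.65, -0.14, -9.5, 0.003], [0.65, -0.14, -11.5, 0.003], [0.65, -0.14, -12.7, 0.003], [0.65, -0.14, -12.7, 0.003], [0.65, -0.14, -12.7, 0.003]]])

```text
clock: 22.88
position: [0.6066, 0.0165, 0.2661]
tool_rot: [-3.136, 0.021, 2.778]
force: [-0.3, -0.0, -1.7]
grip_width: 0.0218
```

Run:
```python
from h import *
f=grab('wrist','w24'); gp()
crop('w24',220,150,450,330,3,'w24c')
for p in [[.5782,-.0105],[.6135,-.0239],[.5632,-.0047]]: print(proj(f,[*p,.0563]))
```

```text
clk 22.93 TCP [0.6069 0.0165 0.2667] tip [0.61   0.0145 0.1017] tilt [ 0.0189 -0.0123] yaw 2.7776194519005144 gw 0.0217 F [-0.   0.3 -2. ] q [ 0.47  0.85 -0.94  1.73  0.83  0.99  1.99]
(540, 690, 3)
[358.1379 176.9798]
[300.1699 176.7606]
[382.961  177.2222]
```

View pics/w24c.png

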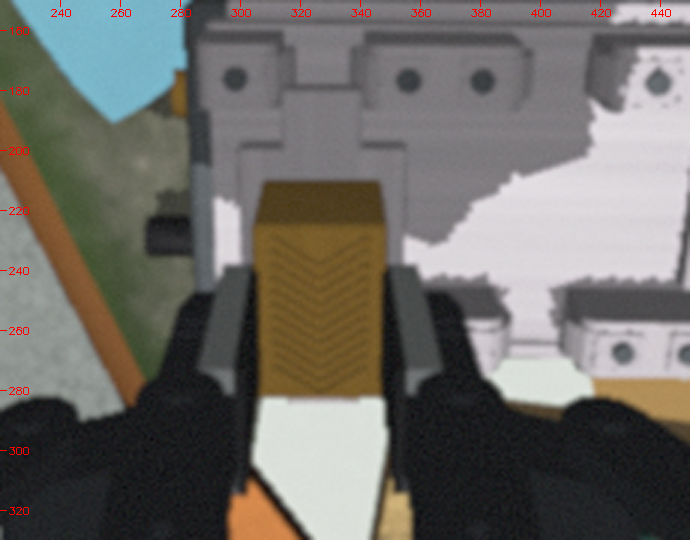

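Request:
step_arm(plan=[[[0, -0.03, -0.7, 0], [0, -0.03, -1.3, 0], [0, -0.03, -1.7, 0], [0, -0.03, -2.1, 0], [0, -0.03, -2.5, 0], [0, -0.03, -2.9, 0], [0, -0.03, -3.2, 0], [0, -0.03, -3.4, 0], [0, -0.03, -3.4, 0]]], force=90)

```text
clock: 23.68
position: [0.6069, 0.0162, 0.2325]
tool_rot: [-3.136, 0.022, 2.778]
force: [0.1, -0.8, -3.7]
grip_width: 0.0206
```

Run:
```python
from h import *
f=grab('wrist','w25'); gp()
crop('w25',220,150,450,330,3,'w25c')
```

```text
clk 23.73 TCP [0.6068 0.0162 0.2325] tip [0.6099 0.0141 0.0675] tilt [ 0.0185 -0.0125] yaw 2.777630288669185 gw 0.0209 F [ 1.4 -0.3 -2.9] q [ 0.46  0.89 -0.91  1.75  0.88  0.95  1.96]
(540, 690, 3)
```

View pics/w25c.png

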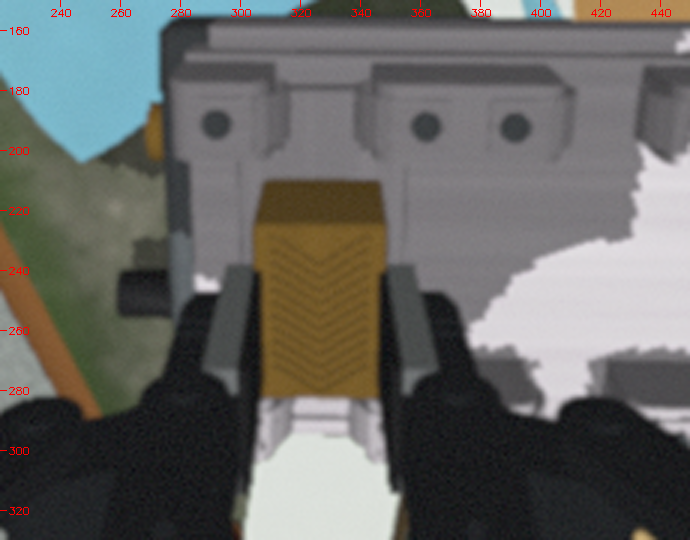

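Request:
step_arm(plan=[[[0, 0, -0.15, 0], [0, 0, -0.3, 0], [0, 0, -0.4, 0], [0, 0, -0.4, 0]]])

```text
clock: 24.07
position: [0.6068, 0.0165, 0.232]
tool_rot: [-3.135, 0.024, 2.777]
force: [-25.7, -8.3, 66.6]
grip_width: 0.021
```

Request:
step_arm(plan=[[[0, 0, 0.2, 0], [0, 0, 0.2, 0], [0, 0, 0.2, 0], [0, 0, 0.5, 0], [0, 0, 1.5, 0], [0, 0, 4, 0], [0, 0, 7, 0], [0, 0, 10, 0], [-1, 0, 13, 0], [-3, -2, 15.5, 0], [-5, -4, 15.5, 0], [-5, -4, 15.5, 0]]], jaw=0.45)

```text
clock: 25.07
position: [0.5547, -0.0265, 0.3884]
tool_rot: [-3.132, 0.025, 2.775]
force: [0.8, -1.8, -0.7]
grip_width: 0.0469
```

Run:
```python
from h import *
f=grab('wrist','w26'); gp()
P=np.array([[.5019,.0902],[.537,.0768],[.5518,.0712],[.5871,.0577],[.6019,.0521],[.6375,.0385],[.4776,.028],[.5129,.0145],[.5279,.0089],[.5632,-.0047],[.5782,-.0105],[.6135,-.0239]])
overlay('w26',np.array([.6080,.0140,.036]),2.777,230,140,430,270,4,'w26o',[[*p,.0563] for p in P]+[[.4608,.0711,.036]])
```

```text
clk 25.12 TCP [ 0.5558 -0.0254  0.388 ] tip [ 0.5592 -0.0282  0.2231] tilt [ 0.0204 -0.0169] yaw 2.7746987079610146 gw 0.0469 F [ 0.8  0.1 -0.8] q [ 0.67  0.64 -1.08  1.77  0.65  1.11  2.14]
```

View pics/w26o.png

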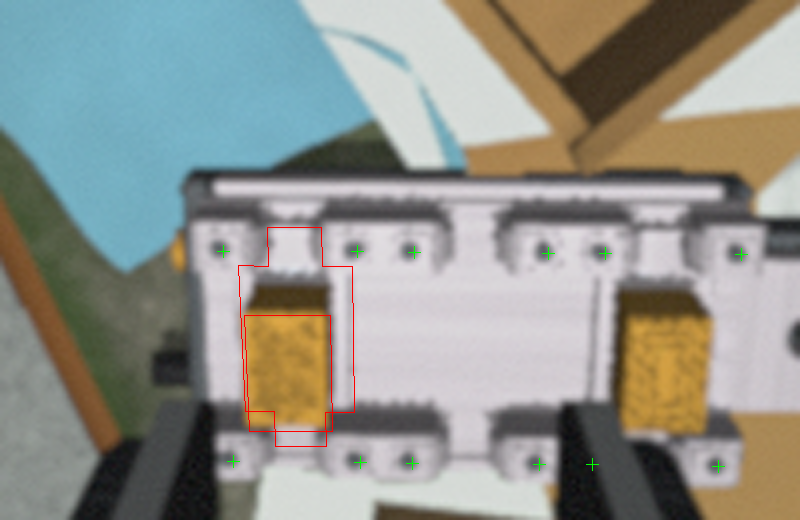

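View pics/w26.png

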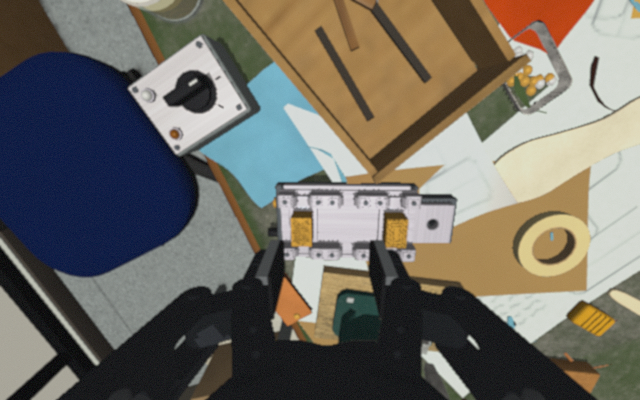

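Request:
step_arm(plan=[[[0, 1, -1, -0.12], [0, 2, -2, -0.24], [0, 3, -3, -0.36], [0, 4, -4, -0.48], [-0.5, 5, -5, -0.6], [-1, 6, -6, -0.72], [-1.5, 7, -7, -0.84], [-1.5, 8, -8, -0.95], [-1.5, 8.5, -8, -1.06], [-1.5, 8.5, -8, -1.17], [-1.5, 8.5, -8, -1.17], [-1.5, 8.5, -8, -1.17]]])

```text
clock: 26.12
position: [0.5409, 0.0602, 0.3081]
tool_rot: [-3.133, 0.025, 1.609]
force: [-0.3, 0.1, -0.3]
grip_width: 0.047
```

Run:
```python
from h import *
f=grab('wrist','w27'); gp(); print(-f['R'].T@f['t'])
u,v=proj(f,[.4608,.0711,.036]); print(u,v)
u,v=int(u),int(v); crop('w27',u-40,v-35,u+40,v+35,8,'w27c')
```

```text
clk 26.17 TCP [0.5409 0.0599 0.3081] tip [0.5397 0.0557 0.1432] tilt [-0.0074 -0.0254] yaw 1.6092713313051372 gw 0.0468 F [-0.5 -0.   1.1] q [ 0.3   0.62 -0.74  1.87  0.56  0.89  0.88]
[0.4603 0.0569 0.2777]
350.9011478667298 107.4319541738087
(560, 640, 3)
```

View pics/w27c.png

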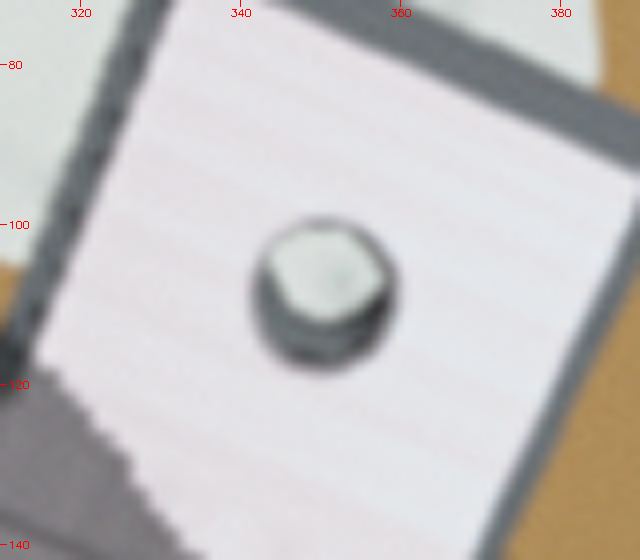

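View pics/w27.png

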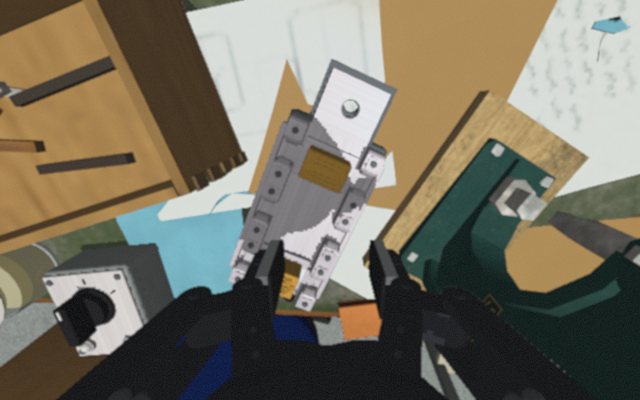

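Run:
```python
from h import *
f=load('w27'); k=8; u0,v0=310,72
g=cv2.cvtColor(f['pixels'],cv2.COLOR_BGR2GRAY)[v0:v0+70,u0:u0+80]; g=cv2.resize(g,None,fx=k,fy=k,interpolation=cv2.INTER_CUBIC)
mask=np.zeros_like(g); cv2.circle(mask,(325,296),68,255,-1)
br=((g>140)&(mask>0)).astype(np.uint8)
print('nadir',proj(f,[.4603,.0569,0.]))
a=-.3644; ex=np.array([np.cos(a),np.sin(a)]); ey=np.array([-ex[1],ex[0]])
th=np.linspace(0,2*np.pi,80)
def circ(c,z,r=.007):
    q=np.array([proj(f,[c[0]+r*np.cos(t),c[1]+r*np.sin(t),z]) for t in th]); m=np.zeros_like(g)
    cv2.fillPoly(m,[((q-[u0,v0]+.5)*k).astype(np.int32)],1); return m
# rim center
c0=atz(f,310+325/8-.5,72+296/8-.5,.036)[:2]; print('rim',c0)
best=[]
for d in np.arange(-.001,.0075,.0005):
  for e in (-.0005,0,.0005):
    for zt in (.036,):
      b=c0-d*ex+e*ey
      m=circ(c0,zt)&circ(c0,zt-.01)&circ(b,zt-.01)&circ(b,zt-.036)
      iou=(m&br).sum()/((m|br).sum()); best.append((iou,d,e))
best.sort(reverse=True); print(best[:8])
iou,d,e=best[0]; b=c0-d*ex+e*ey; m=circ(c0,.036)&circ(c0,.026)&circ(b,.026)&circ(b,.0)
out=cv2.merge([g,g,g]); cs,_=cv2.findContours(m,0,2); cv2.drawContours(out,cs,-1,(0,0,255),1)
for mm,col in ((circ(c0,.036),(0,255,0)),(circ(b,.026),(255,0,0))):
    cs,_=cv2.findContours(mm,0,2); cv2.drawContours(out,cs,-1,col,1)
cv2.imwrite('pics/holefit.png',out); print('base',b)
```

```text
nadir [333.4953 106.0905]
rim [0.4617 0.0705]
[(np.float64(0.9074328974535444), np.float64(0.004), 0), (np.float64(0.8946592584193219), np.float64(0.004), 0.0005), (np.float64(0.890674486803519), np.float64(0.0045), 0), (np.float64(0.8821133480740138), np.float64(0.0045), 0.0005), (np.float64(0.8709421112372304), np.float64(0.004), -0.0005), (np.float64(0.8634385201305768), np.float64(0.0035000000000000005), 0), (np.float64(0.8632548379575659), np.float64(0.0045), -0.0005), (np.float64(0.8585902134080621), np.float64(0.0035000000000000005), 0.0005)]
base [0.4579 0.0719]
```

View pics/holefit.png

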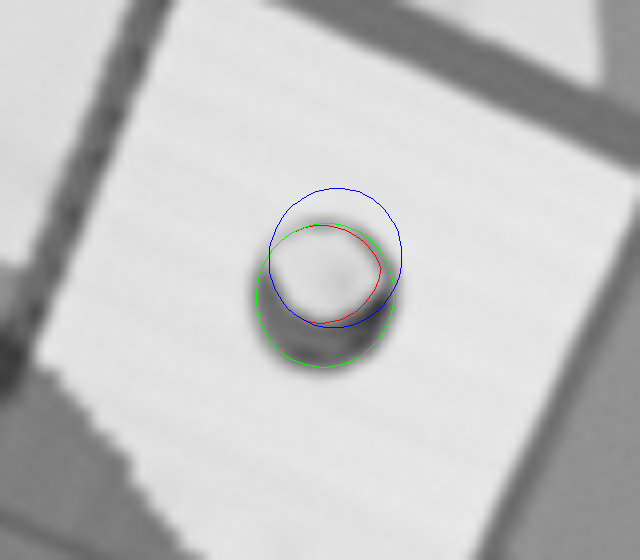

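Request:
step_arm(plan=[[[-0.5, -3, 3, 0.03], [-1.2, -7, 6, 0.06], [-1.9, -11, 9, 0.09], [-2.6, -15, 9, 0.12], [-3.3, -19, 9, 0.15], [-4, -23, 9, 0.18], [-4.7, -27, 9, 0.21], [-5.4, -31, 9, 0.24], [-6.1, -35, 9, 0.24], [-6.8, -39, 9, 0.24], [-7.5, -43, 9, 0.24], [-7.9, -46, 9, 0.24]]])

```text
clock: 27.17
position: [0.4604, -0.4031, 0.3981]
tool_rot: [-3.133, 0.025, 1.851]
force: [0.2, 0.7, 0.3]
grip_width: 0.0471
```

Request:
step_arm(plan=[[[0, 0, -2, 0], [0, 0, -4, 0], [0, 0, -6, 0], [0, 0, -6, 0], [0, 0, -6, 0]]])

```text
clock: 27.58
position: [0.4603, -0.4032, 0.3379]
tool_rot: [-3.132, 0.024, 1.853]
force: [0.1, 0.3, 0.5]
grip_width: 0.0467
```

Run:
```python
from h import *
f=grab('wrist','w28'); gp(); print(-f['R'].T@f['t'])
```

```text
clk 27.63 TCP [ 0.4606 -0.4032  0.339 ] tip [ 0.4605 -0.4076  0.174 ] tilt [-0.0009 -0.0267] yaw 1.8526623197059837 gw 0.0469 F [-0.7  0.1 -0. ] q [ 1.12  0.68 -0.76  1.68  0.57  1.01  2.01]
[ 0.3829 -0.4258  0.3076]
```

View pics/w28.png

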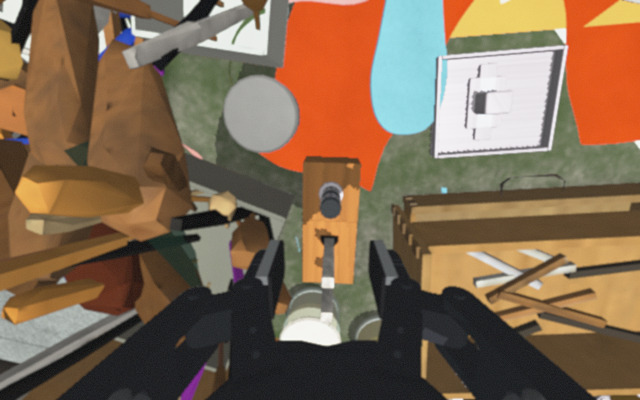

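Run:
```python
from h import *
crop('w28',210,130,410,280,4,'w28c')
crop('scene0',330,110,450,200,6,'s2')
crop('w1',320,20,460,220,4,'w1d'); im=cv2.imread('pics/w1d.png'); cv2.imwrite('pics/w1d.png',im[:600])
```

```text
(600, 800, 3)
(540, 720, 3)
(800, 560, 3)
```

View pics/w28c.png

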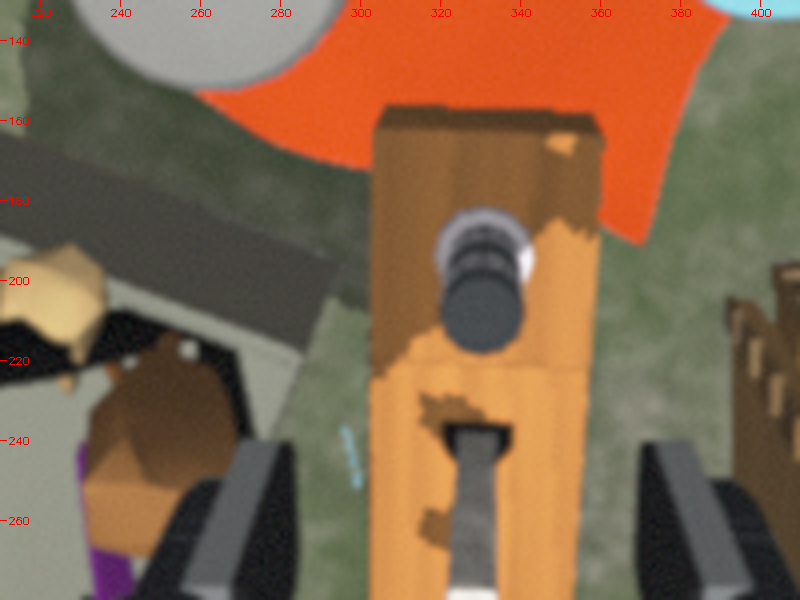

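View pics/s2.png

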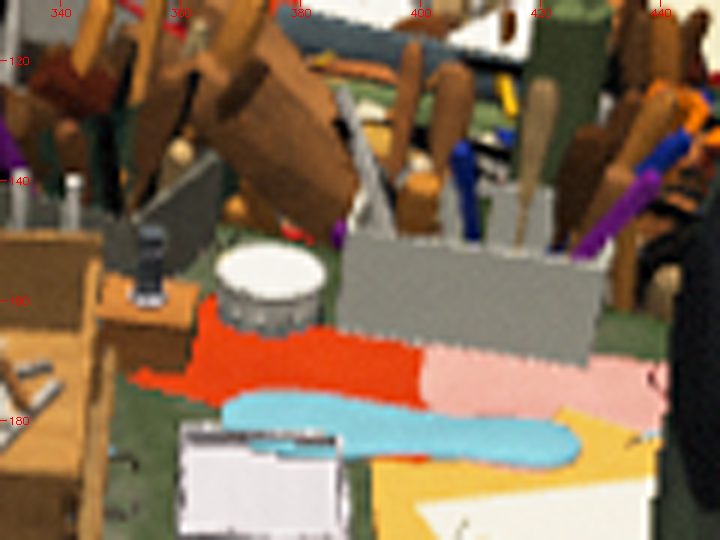

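View pics/w1d.png

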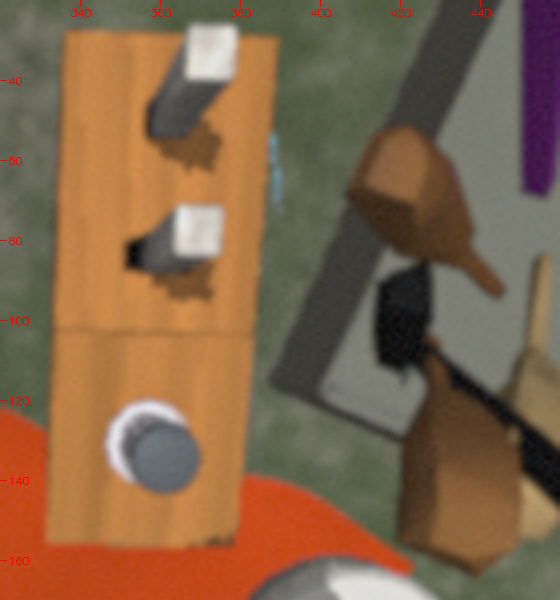

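Run:
```python
from h import *
a=load('w1');b=load('w28')
print('bot',tri([(a,387,115),(b,295,196)])); print('top',tri([(a,400,120),(b,285,218.7)]))
# drift in w28
print('drift top',tri([(a,361.3,134.3),(b,210+481/4-.5,130+312/4-.5)]), tri([(a,361.3,134.3),(load('w2'),464,270),(b,210+481/4-.5,130+312/4-.5)]))
print('collar', tri([(a,357.5,130.5),(load('w2'),449,252.7),(b,210+487/4-.5,130+257/4-.5)]))
print(proj(b,[.4622,-.4057,.084]),proj(b,[.4622,-.4057,.045]))
```

```text
bot (array([ 0.4875, -0.44  ,  0.0043]), [np.float64(0.000515212416109174), np.float64(0.000515212416109051)])
top (array([ 0.4852, -0.4397,  0.077 ]), [np.float64(0.00013437723006524206), np.float64(0.0001343772300652095)])
drift top (array([ 0.4613, -0.4055,  0.0841]), [np.float64(0.00013411917954575026), np.float64(0.00013411917954586066)]) (array([ 0.4619, -0.4056,  0.084 ]), [np.float64(0.0004704806670391924), np.float64(0.000998078757981555), np.float64(0.0005759152792199656)])
collar (array([ 0.4617, -0.4051,  0.0437]), [np.float64(0.0008187742055005982), np.float64(0.00043534199687590485), np.float64(0.0008390834881820759)])
[329.071  208.3362] [329.6121 194.5556]
```

Request:
step_arm(plan=[[[0.2, 0.2, 0, -0.12], [0.23, 0.19, 0, -0.25], [0.23, 0.19, -3, -0.25], [0.23, 0.19, -6, -0.25], [0.23, 0.19, -8.5, -0.25], [0.23, 0.19, -10, -0.25], [0.23, 0.19, -10.4, -0.25], [0.23, 0.19, -10.4, -0.25], [0.23, 0.19, -10.4, -0.25]]], jaw=0.58)

```text
clock: 28.38
position: [0.4635, -0.4015, 0.2365]
tool_rot: [-3.135, 0.026, 1.603]
force: [-0.3, -0.8, -0.0]
grip_width: 0.036
```

Run:
```python
from h import *
f=grab('wrist','w29'); gp()
```

```text
clk 28.43 TCP [ 0.4635 -0.4016  0.2366] tip [ 0.4625 -0.406   0.0717] tilt [-0.0058 -0.0269] yaw 1.6027387488621576 gw 0.0359 F [ 0.6  1.3 -0.4] q [ 1.02  0.79 -0.62  1.73  0.64  0.82  1.69]
```

View pics/w29.png

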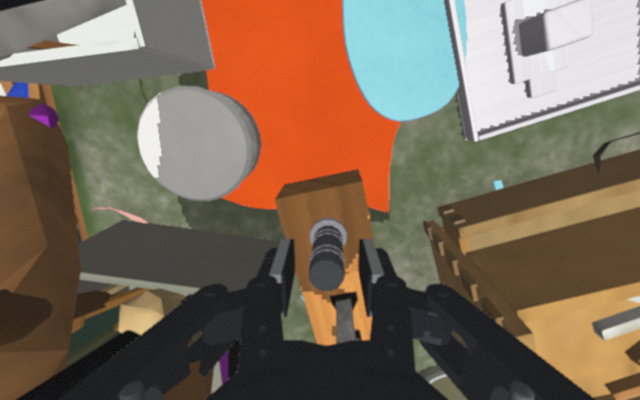

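Request:
step_arm(plan=[[[0, 0, 0, 0], [0, 0, 0, 0], [0, 0, 0, 0], [0, 0, 0, 0], [0, 0, 0, 0]]], jaw=1, force=60)

```text
clock: 28.85
position: [0.464, -0.4018, 0.2384]
tool_rot: [-3.137, 0.028, 1.603]
force: [-1.3, 2.3, 12.2]
grip_width: 0.0161
```

Run:
```python
from h import *
f=grab('wrist','w30'); gp(); crop('w30',250,180,410,300,4,'w30c')
```

```text
clk 28.9 TCP [ 0.464  -0.4018  0.2384] tip [ 0.4633 -0.4065  0.0735] tilt [-0.004  -0.0286] yaw 1.6026779457353315 gw 0.0161 F [-2.   1.5 13.5] q [ 1.02  0.79 -0.62  1.73  0.64  0.82  1.69]
(480, 640, 3)
```

View pics/w30c.png

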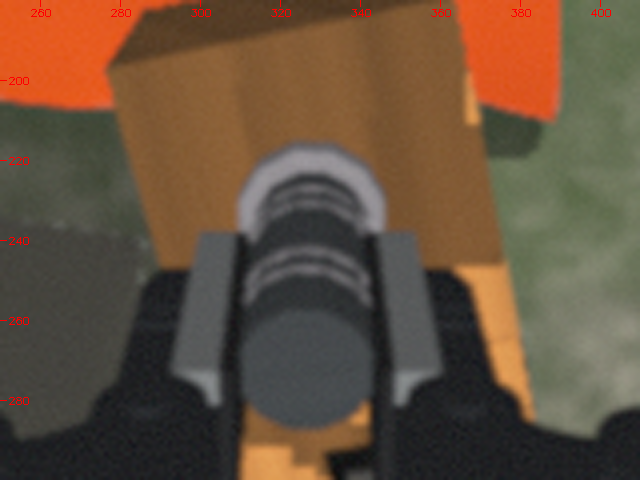

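Request:
step_arm(plan=[[[0, 0, 2, 0], [0, 0, 5, 0], [0, 0, 9, 0], [0, 1, 13, 0], [0, 3.5, 15, 0], [0, 7, 15, 0], [0, 11, 15, 0], [0, 15, 15, 0], [0, 19, 15, 0], [0, 23, 15, 0], [0, 27, 15, 0], [0, 31, 15, 0]]])

```text
clock: 29.9
position: [0.4635, -0.09, 0.3892]
tool_rot: [-3.138, 0.03, 1.602]
force: [1.1, -0.5, -0.1]
grip_width: 0.0158
```

Request:
step_arm(plan=[[[0, 3.5, 0, 0], [0, 7, 0, 0], [0, 10.5, 0, 0], [0, 14, 0, 0], [-0.4, 16.7, 0, 0], [-0.4, 16.7, 0, 0], [-0.4, 16.7, 0, 0]]])

```text
clock: 30.48
position: [0.4592, 0.0785, 0.3899]
tool_rot: [-3.139, 0.03, 1.606]
force: [0.0, -0.6, -0.8]
grip_width: 0.0159
```

Run:
```python
from h import *
f=grab('wrist','w31'); gp()
```

```text
clk 30.53 TCP [0.4594 0.0772 0.3897] tip [0.459  0.0722 0.2248] tilt [-0.0021 -0.0301] yaw 1.6033825952969964 gw 0.0156 F [ 0.3  0.2 -1. ] q [ 0.39  0.4  -0.88  1.99  0.42  0.95  0.9 ]
```

View pics/w31.png

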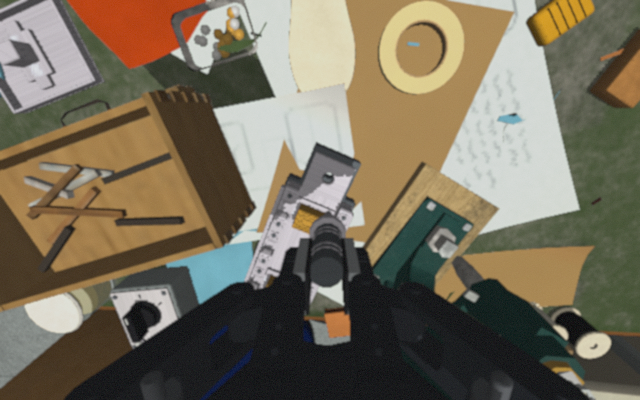

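Request:
step_arm(plan=[[[0.05, -0.13, -3, 0], [0.05, -0.13, -6, 0], [0.05, -0.13, -8.5, 0], [0.05, -0.13, -10.2, 0], [0.05, -0.13, -10.9, 0], [0.05, -0.13, -10.9, 0], [0.05, -0.13, -10.9, 0]]])

```text
clock: 31.12
position: [0.4602, 0.0755, 0.2813]
tool_rot: [-3.139, 0.03, 1.603]
force: [-0.5, 0.4, -0.5]
grip_width: 0.0161
```

Run:
```python
from h import *
f=grab('wrist','w32'); gp(); crop('w32',240,130,420,280,4,'w32c')
for p in [[.4608,.0711,.036],[.4576,.0722,.036],[.4576,.0722,.048],[.4576,.0722,.082]]: 
  u,v=proj(f,p); print(p,(u-240+.5)*4,(v-130+.5)*4)
```

```text
clk 31.17 TCP [0.4603 0.0757 0.2817] tip [0.4602 0.0707 0.1168] tilt [-0.0008 -0.0301] yaw 1.602663336739035 gw 0.0159 F [ 0.5  0.5 -1. ] q [ 0.27  0.57 -0.75  2.08  0.62  0.74  0.72]
(600, 720, 3)
[0.4608, 0.0711, 0.036] 358.1621189579105 319.90178934956725
[0.4576, 0.0722, 0.036] 364.16637069702074 305.26573117208306
[0.4576, 0.0722, 0.048] 363.234603466781 326.6408149266009
[0.4576, 0.0722, 0.082] 359.9682447376101 401.5722883058221
```

View pics/w32c.png

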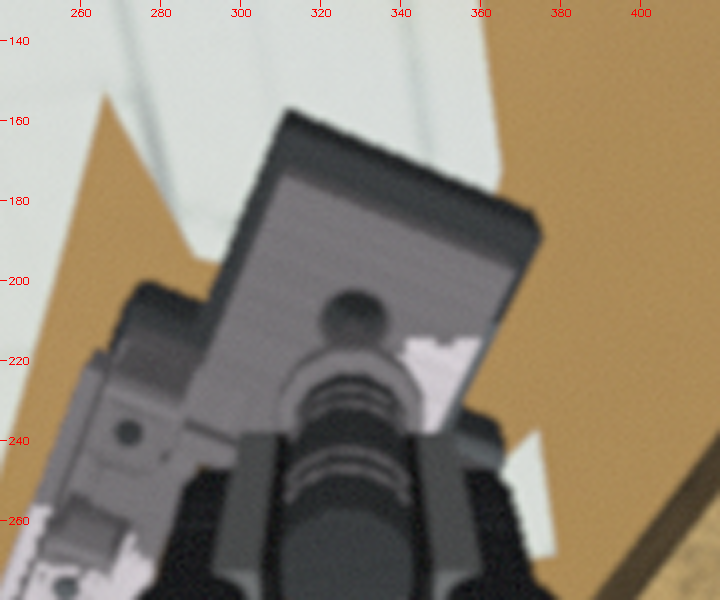

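Request:
step_arm(plan=[[[0, 0, -0.8, 0], [0, 0, -1.6, 0], [0, 0, -2.2, 0], [0, 0, -2.7, 0], [0, 0, -2.7, 0]]], force=80)

```text
clock: 31.58
position: [0.4604, 0.0757, 0.2538]
tool_rot: [-3.139, 0.03, 1.603]
force: [2.8, -1.4, -1.8]
grip_width: 0.015
```

Run:
```python
from h import *
f=grab('wrist','w33'); o,R=gp(); print(o['moment']); crop('w33',240,130,420,280,4,'w33c')
```

```text
clk 31.63 TCP [0.4604 0.0757 0.2543] tip [0.4602 0.0708 0.0894] tilt [-0.0012 -0.03  ] yaw 1.6029118766717907 gw 0.0153 F [ 2.2 -0.3 -1.3] q [ 0.24  0.61 -0.71  2.1   0.68  0.69  0.66]
[-0.1164 -0.6789  0.0624]
(600, 720, 3)
```

View pics/w33c.png

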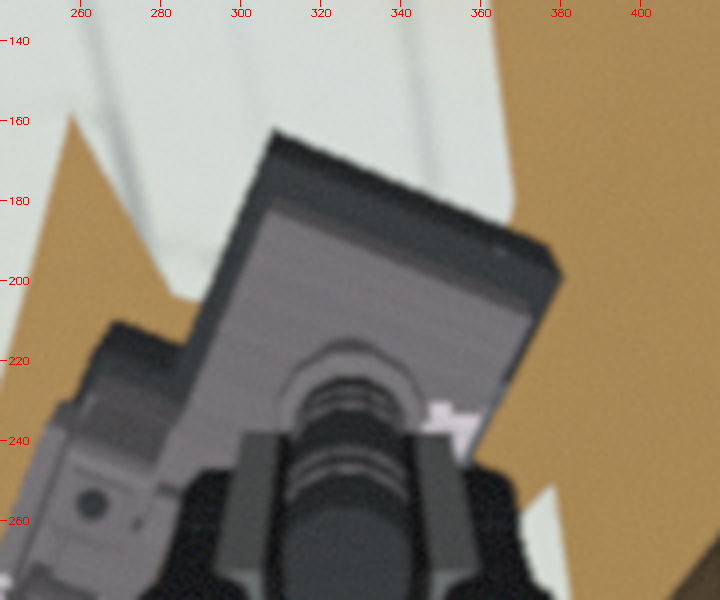

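Request:
step_arm(plan=[[[0, 0, -0.3, 0], [0, 0, -0.6, 0], [0, 0, -0.9, 0], [0, 0, -0.9, 0]]])

```text
clock: 31.97
position: [0.4605, 0.0759, 0.245]
tool_rot: [-3.14, 0.03, 1.603]
force: [3.1, 0.8, -5.7]
grip_width: 0.0157
```

Run:
```python
from h import *
o,R=gp(); print(o['moment'])
```

```text
clk 31.97 TCP [0.4605 0.0759 0.245 ] tip [0.4603 0.071  0.08  ] tilt [-0.001  -0.0296] yaw 1.6030708822398037 gw 0.0157 F [ 3.1  0.8 -5.7] q [ 0.23  0.63 -0.7   2.1   0.7   0.67  0.65]
[ 0.3725 -0.796  -0.012 ]
```

Request:
step_arm(plan=[[[0, 0, -0.3, 0], [0, 0, -0.6, 0], [0, 0, -0.9, 0], [0, 0, -0.9, 0]]])

```text
clock: 32.3
position: [0.4601, 0.0763, 0.2355]
tool_rot: [-3.139, 0.029, 1.604]
force: [0.2, 3.5, -5.9]
grip_width: 0.0154
```

Run:
```python
from h import *
o,R=gp(); print(o['moment']);f=grab('wrist','w34');crop('w34',240,130,420,280,4,'w34c')
```

```text
clk 32.3 TCP [0.4601 0.0763 0.2355] tip [0.4598 0.0715 0.0706] tilt [-0.0019 -0.029 ] yaw 1.6035560754774516 gw 0.0154 F [ 0.2  3.5 -5.9] q [ 0.21  0.64 -0.68  2.11  0.72  0.65  0.63]
[ 1.0879  0.1109 -0.0082]
(600, 720, 3)
```

View pics/w34c.png

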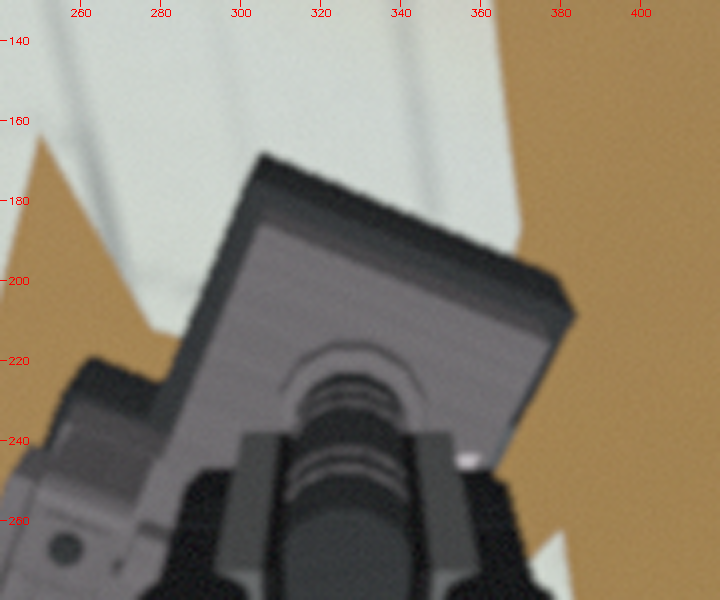

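Request:
step_arm(plan=[[[0, 0, -0.15, 0], [0, 0, -0.3, 0], [0, 0, -0.4, 0], [0, 0, -0.4, 0]]])

```text
clock: 32.68
position: [0.4604, 0.0767, 0.2339]
tool_rot: [-3.142, 0.031, 1.604]
force: [-14.7, -4.1, 71.4]
grip_width: 0.0151
```

Request:
step_arm(plan=[[[0, 0, 0.2, 0], [0, 0, 0.2, 0], [0, 0, 0.2, 0], [0, 0, 0.5, 0], [0, 0, 2, 0], [0, 0, 5, 0], [0, 0, 9, 0], [0, 0, 12, 0], [3, -1, 12, 0], [6, -1.5, 12, 0], [6, -1.5, 12, 0], [6, -1.5, 12, 0]]], jaw=0.5)

```text
clock: 33.68
position: [0.521, 0.0612, 0.3535]
tool_rot: [-3.141, 0.03, 1.602]
force: [-0.9, 0.3, 0.1]
grip_width: 0.0427
```

Run:
```python
from h import *
o,R=gp();f=grab('wrist','w35');crop('w35',240,60,440,210,4,'w35c')
```

```text
clk 33.68 TCP [0.521  0.0612 0.3535] tip [0.5211 0.0562 0.1886] tilt [ 0.0002 -0.0302] yaw 1.6022436082881764 gw 0.0427 F [-0.9  0.3  0.1] q [ 0.36  0.54 -0.81  1.88  0.51  0.95  0.9 ]
(600, 800, 3)
```

View pics/w35.png

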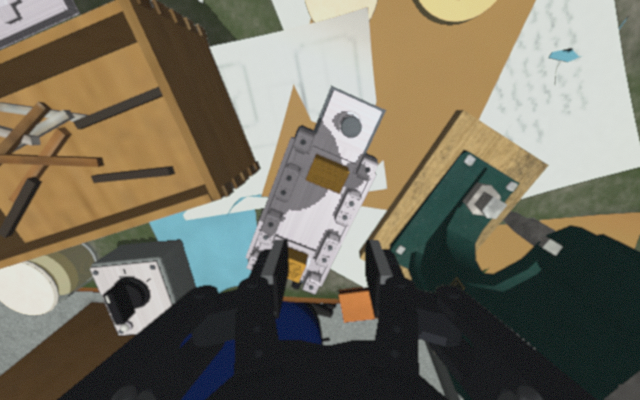

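View pics/w35c.png

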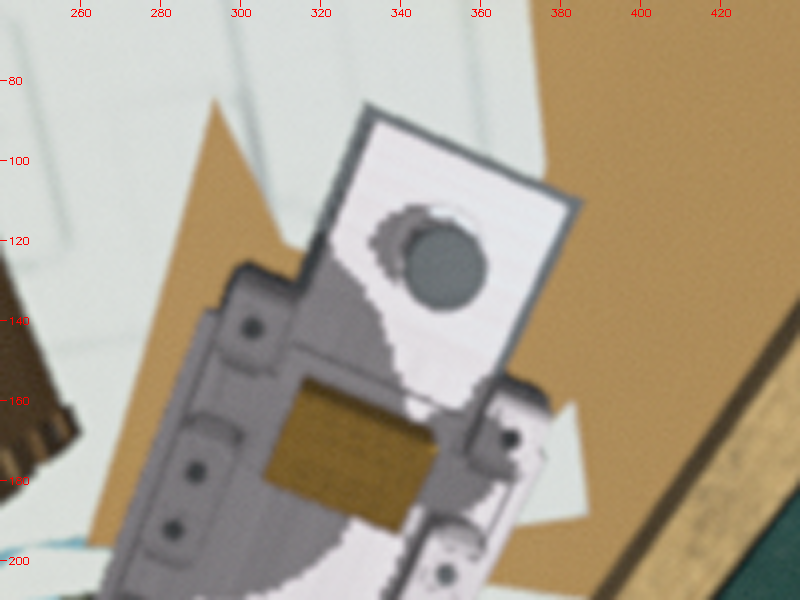

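Run:
```python
from h import *
f=load('w35')
for z in (.080,.084,.090,.1):
    u,v=proj(f,[.4576,.0722,z]); print(z,(u-240+.5)*4,(v-60+.5)*4)
crop('w26',120,30,260,160,5,'a26');crop('w23',140,0,280,110,5,'a23');crop('w35',80,240,200,340,5,'a35')
```

```text
0.08 445.6658502053742 265.08310190602924
0.084 446.70983746778256 266.5291583024415
0.09 448.3416723351504 268.7894591057316
0.1 451.2524259470249 272.8212265710948
(650, 700, 3)
(550, 700, 3)
(500, 600, 3)
```

View pics/a26.png

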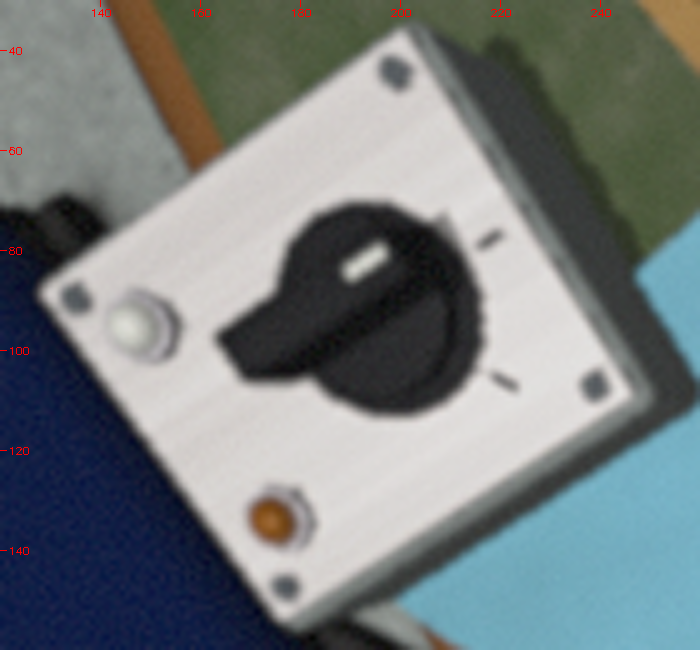

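View pics/a23.png

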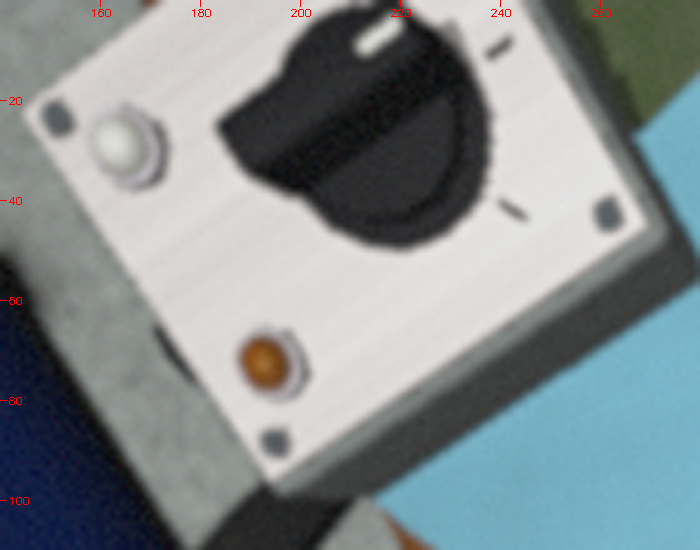

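View pics/a35.png

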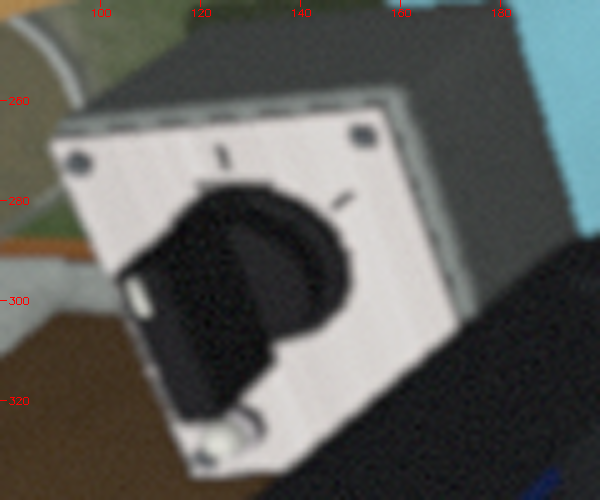

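Run:
```python
from h import *
f=load('w26');g=load('w23')
U=lambda x,y:(120+x/5-.5,30+y/5-.5); V=lambda x,y:(140+x/5-.5,0+y/5-.5)
for n,p,q in [('white lamp',(133,328),(118,145)),('orange',(272,521),(264,361)),('screwR',(595,385),(608,214)),('screwL',(77,297),(57,119)),('screwB',(285,585),(275,442)),('mark0',(490,238),(500,47)),('markS',(505,382),(512,210)),('whitebar',(365,263),(379,38))]:
    print(n,tri([(f,*U(*p)),(g,*V(*q))]))
```

```text
white lamp (array([ 0.698 , -0.1789,  0.0615]), [np.float64(0.00010826151927711764), np.float64(0.00010826151927696741)])
orange (array([ 0.6901, -0.1354,  0.0633]), [np.float64(4.575512679510956e-05), np.float64(4.575512679509054e-05)])
screwR (array([ 0.6172, -0.1361,  0.056 ]), [np.float64(6.419507495638657e-05), np.float64(6.419507495634318e-05)])
screwL (array([ 0.7099, -0.1902,  0.054 ]), [np.float64(5.512349111630736e-05), np.float64(5.512349111624812e-05)])
screwB (array([ 0.6988, -0.1234,  0.0551]), [np.float64(6.711517981086971e-05), np.float64(6.711517981075832e-05)])
mark0 (array([ 0.6241, -0.1686,  0.0571]), [np.float64(5.719850505140948e-05), np.float64(5.7198505051341674e-05)])
markS (array([ 0.6342, -0.1433,  0.0567]), [np.float64(1.4119774555921668e-05), np.float64(1.4119774555791751e-05)])
whitebar (array([ 0.6377, -0.1665,  0.0865]), [np.float64(4.337961434198778e-05), np.float64(4.337961434189576e-05)])
```

Run:
```python
from h import *
f=load('w30'); R=Ro.from_euler('xyz',[-3.137,.028,1.603]).as_matrix(); p=np.array([.464,-.4018,.2384])
for L in (.165,.173,.18,.187):
    print(L,[proj(f,p+R@np.array([x,-.011,L])).round(1).tolist() for x in (-.015,-.008,.008,.015)])
```

```text
0.165 [[296.8, 242.5], [310.1, 242.5], [340.5, 242.5], [353.8, 242.5]]
0.173 [[298.2, 235.7], [310.9, 235.7], [339.8, 235.7], [352.4, 235.7]]
0.18 [[299.4, 230.4], [311.5, 230.4], [339.2, 230.3], [351.4, 230.3]]
0.187 [[300.4, 225.4], [312.1, 225.4], [338.7, 225.4], [350.4, 225.4]]
```

Request:
step_arm(plan=[[[2, -3.3, 1, 0.05], [4, -6.7, 1, 0.104], [6, -10.1, 1, 0.104], [8, -13.5, 0, 0.104], [10, -17, -1, 0.104], [12, -20.4, -3, 0.104], [12.9, -22.1, -3.5, 0.104], [12.9, -22.1, -3.5, 0.104], [12.9, -22.1, -3.5, 0.104]]], jaw=0.55, force=40)

```text
clock: 34.48
position: [0.6487, -0.1597, 0.3174]
tool_rot: [-3.139, 0.029, 1.707]
force: [0.1, 1.3, -0.1]
grip_width: 0.0384
```

Run:
```python
from h import *
o,R=gp();f=grab('wrist','w36');crop('w36',230,120,430,270,4,'w36c')
for z in (.0865,.0665): print(proj(f,[.6511,-.1647,z]))
```

```text
clk 34.48 TCP [ 0.6487 -0.1597  0.3174] tip [ 0.6489 -0.1645  0.1525] tilt [ 0.001  -0.0293] yaw 1.706659475406151 gw 0.0384 F [ 0.1  1.3 -0.1] q [ 0.59  0.78 -0.74  1.53  0.61  1.07  1.4 ]
(600, 800, 3)
[327.2471 217.7177]
[327.8495 208.5403]
```

View pics/w36.png

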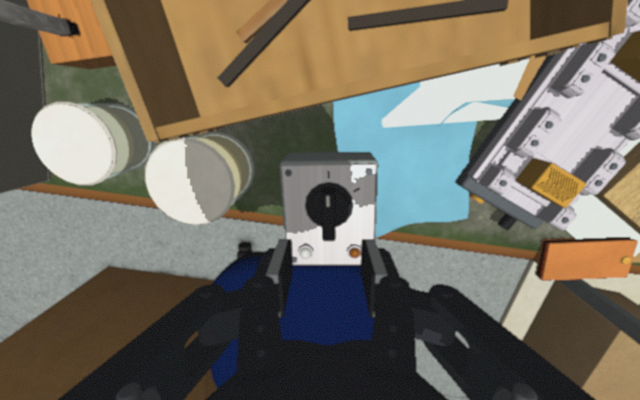

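View pics/w36c.png

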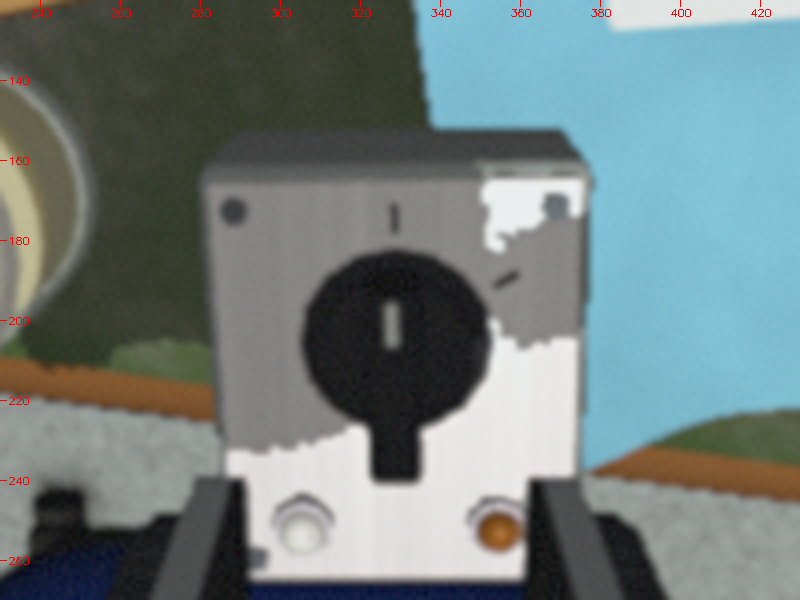

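Run:
```python
from h import *
f=load('w36')
U=lambda x,y:(230+x/4-.5,120+y/4-.5)
for z in (.058,.062,.066): print('disc',z,atz(f,*U(397,338),z)[:2])
print('mark0',atz(f,*U(394,218),.057)); print('markS',atz(f,*U(507,280),.057))
print('white',atz(f,*U(391,325),.0865)); print('barend bottom',atz(f,*U(396,482),.0865),atz(f,*U(396,482),.066))
w=tri([(f,*U(391,325)),(load('w26'),120+365/5-.5,30+263/5-.5),(load('w23'),140+379/5-.5,38/5-.5)]);print(w)
```

```text
disc 0.058 [ 0.65   -0.1643]
disc 0.062 [ 0.6486 -0.1644]
disc 0.066 [ 0.6472 -0.1645]
mark0 [ 0.6243 -0.1685  0.057 ]
markS [ 0.6342 -0.143   0.057 ]
white [ 0.6375 -0.1666  0.0865]
barend bottom [ 0.6696 -0.1612  0.0865] [ 0.6799 -0.1602  0.066 ]
(array([ 0.6377, -0.1666,  0.0864]), [np.float64(0.00010706184718333409), np.float64(9.425069497042434e-05), np.float64(2.8969739202296762e-05)])
```

Request:
step_arm(plan=[[[0.1, 0.04, -1, 0.025], [0.1, 0.04, -3.5, 0.025], [0.1, 0.04, -5.5, 0.025], [0.1, 0.04, -6.8, 0.025], [0.1, 0.04, -7.3, 0.025], [0.1, 0.04, -7.3, 0.025], [0.1, 0.04, -7.3, 0.025]]])

```text
clock: 35.12
position: [0.6499, -0.1576, 0.2459]
tool_rot: [-3.14, 0.029, 1.734]
force: [0.0, -0.1, 1.2]
grip_width: 0.038
```

Run:
```python
from h import *
o,R=gp();f=grab('wrist','w37');crop('w37',230,150,430,330,4,'w37c');im=cv2.imread('pics/w37c.png')[:600];cv2.imwrite('pics/w37c.png',im)
```

```text
clk 35.12 TCP [ 0.6499 -0.1576  0.2459] tip [ 0.6504 -0.1624  0.081 ] tilt [ 0.0033 -0.0291] yaw 1.734056508553091 gw 0.038 F [ 0.  -0.1  1.2] q [ 0.57  0.87 -0.7   1.57  0.68  0.96  1.37]
(720, 800, 3)
```

View pics/w37c.png

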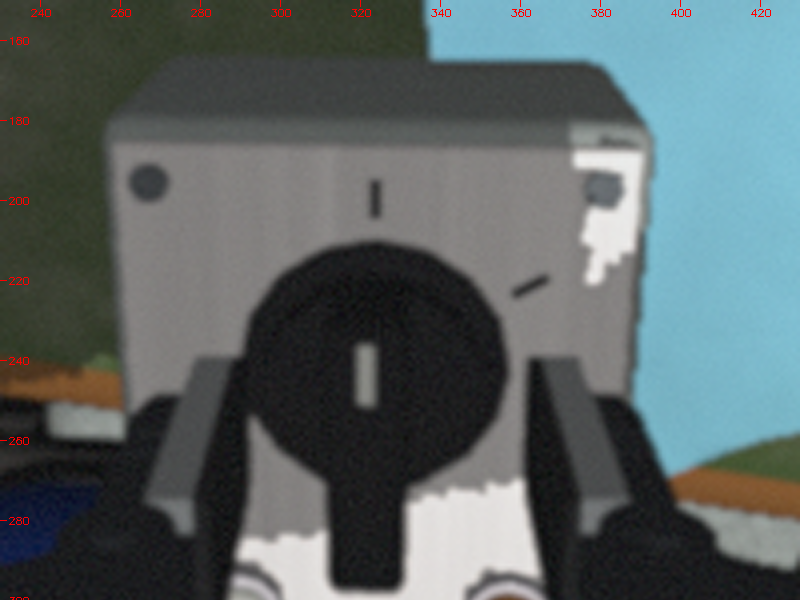

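Request:
step_arm(plan=[[[0.04, -0.25, -0.2, 0], [0.04, -0.25, -0.2, 0], [0.04, -0.25, -0.2, 0]]])

```text
clock: 35.42
position: [0.6505, -0.1605, 0.2448]
tool_rot: [-3.141, 0.03, 1.733]
force: [-1.0, 0.3, -1.3]
grip_width: 0.0381
```

Request:
step_arm(plan=[[[0, 0, 0, 0], [0, 0, 0, 0], [0, 0, 0, 0], [0, 0, 0, 0], [0, 0, 0, 0], [0, 0, 0, 0]]], jaw=1, force=40)

```text
clock: 35.92
position: [0.6506, -0.1601, 0.2452]
tool_rot: [3.142, 0.03, 1.734]
force: [-2.4, 1.5, 5.3]
grip_width: 0.0103
```

Run:
```python
from h import *
o,R=gp();print(o['moment']);f=grab('wrist','w38');crop('w38',230,150,430,330,4,'w38c');im=cv2.imread('pics/w38c.png')[:600];cv2.imwrite('pics/w38c.png',im)
g=grab('top','t38'); crop('top0',180,130,440,300,3,'xx')
```

```text
clk 35.92 TCP [ 0.6506 -0.1601  0.2452] tip [ 0.6513 -0.1649  0.0803] tilt [ 0.0048 -0.0291] yaw 1.7335988828356779 gw 0.0103 F [-2.4  1.5  5.3] q [ 0.57  0.87 -0.7   1.56  0.69  0.96  1.37]
[ 0.6847  0.5692 -0.0761]
(720, 800, 3)
(510, 780, 3)
```

View pics/w38c.png

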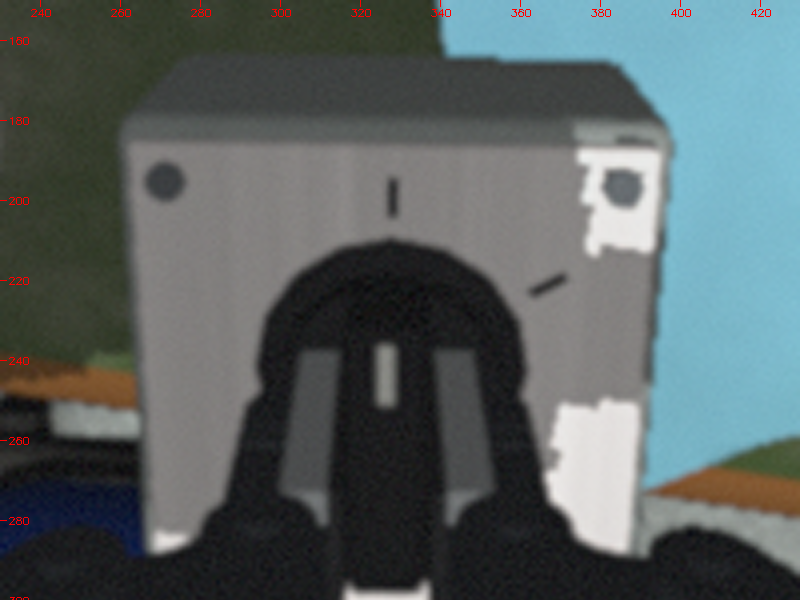

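View pics/t38.png

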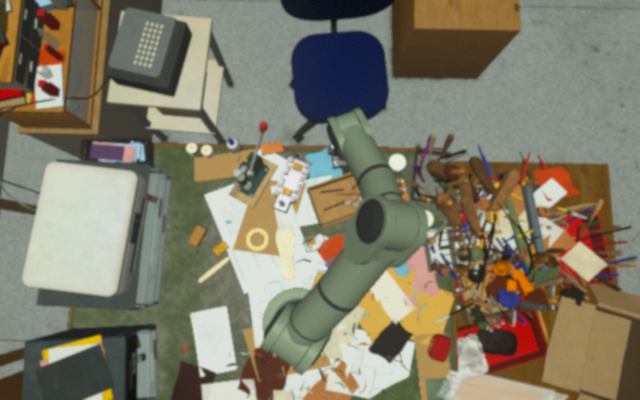

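Run:
```python
from h import *
ex=np.array([.9343,-.3565,0]); d=.0038
b0=np.array([.5076,.0523,.036])-d*ex; b2=b0+.1075*ex
P=np.array([[.5019,.0902],[.537,.0768],[.5518,.0712],[.5871,.0577],[.6019,.0521],[.6375,.0385],[.4776,.028],[.5129,.0145],[.5279,.0089],[.5632,-.0047],[.5782,-.0105],[.6135,-.0239]])
ext=[np.array([*p,.0563])-d*ex for p in P]
overlay('w35',b0,2.777,260,80,400,220,5,'o35',ext)
overlay('w36',b2,2.777,450,80,640,230,4,'o36',ext)
```

```text
(no output)
```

View pics/o35.png

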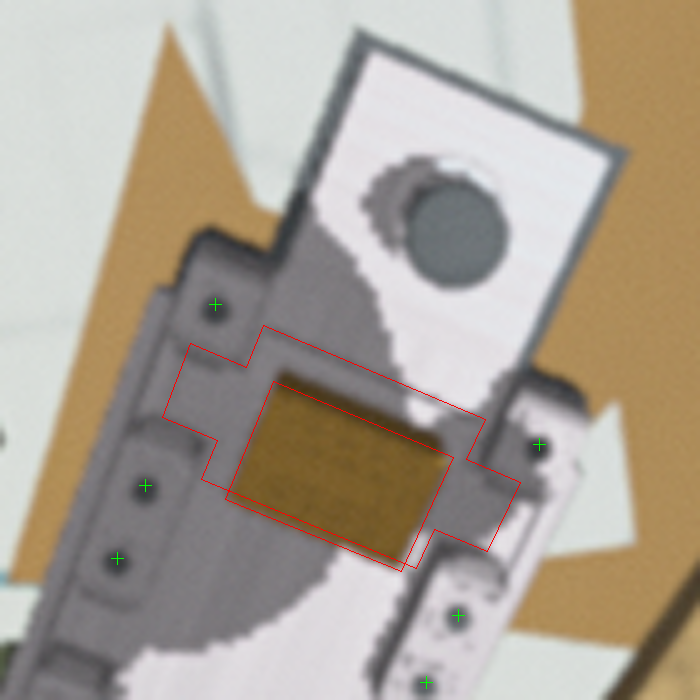

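View pics/o36.png

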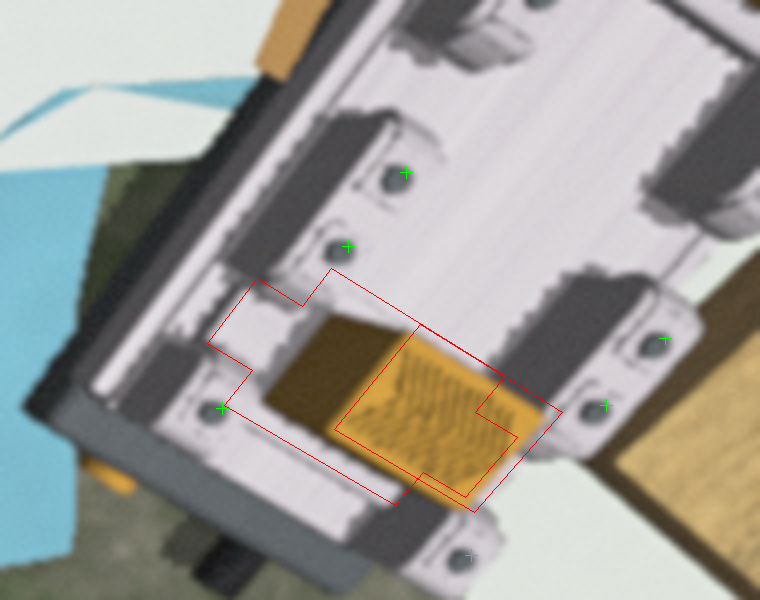

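Request:
step_arm(plan=[[[0.05, 0, 0, -0.11], [0.1, 0, 0, -0.22], [0.16, 0, 0, -0.33], [0.22, -0.02, 0, -0.44], [0.27, -0.03, 0, -0.55], [0.32, -0.05, 0, -0.66], [0.36, -0.08, 0, -0.77], [0.4, -0.11, 0, -0.88], [0.44, -0.15, 0, -0.98], [0.47, -0.19, 0, -1.07], [0.47, -0.19, 0, -1.07], [0.47, -0.19, 0, -1.07]]])

```text
clock: 37.02
position: [0.6553, -0.1616, 0.2453]
tool_rot: [-3.142, 0.03, 0.667]
force: [-1.3, 0.7, 0.6]
grip_width: 0.0101
```

Run:
```python
from h import *
o,R=gp();print(o['moment']);f=grab('wrist','w39');crop('w39',230,150,430,330,4,'w39c');im=cv2.imread('pics/w39c.png')[:600];cv2.imwrite('pics/w39c.png',im)
```

```text
clk 37.02 TCP [ 0.6553 -0.1616  0.2453] tip [ 0.6514 -0.1646  0.0803] tilt [-0.0233 -0.0182] yaw 0.6670842655808298 gw 0.0101 F [-1.3  0.7  0.6] q [ 0.44  0.83 -0.47  1.54  0.46  0.91  0.47]
[0.4509 0.0833 0.2827]
(720, 800, 3)
```

View pics/w39c.png

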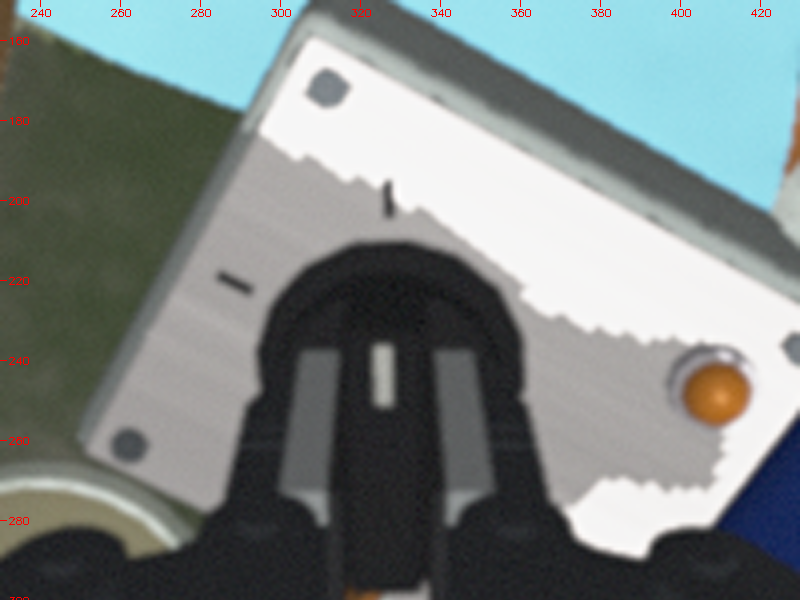

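Request:
step_arm(plan=[[[0.01, -0.02, 0, -0.04], [0.01, -0.02, 0, -0.04], [0.01, -0.02, 0, -0.04]]])

```text
clock: 37.32
position: [0.6553, -0.1617, 0.2452]
tool_rot: [-3.141, 0.029, 0.631]
force: [-0.3, 0.6, 0.4]
grip_width: 0.01
```

Run:
```python
from h import *
o,R=gp();print(o['moment'])
```

```text
clk 37.32 TCP [ 0.6553 -0.1617  0.2452] tip [ 0.6514 -0.1646  0.0803] tilt [-0.0239 -0.0171] yaw 0.6305016100095603 gw 0.01 F [-0.3  0.6  0.4] q [ 0.43  0.82 -0.46  1.54  0.45  0.91  0.44]
[0.394  0.0572 0.8547]
```

Request:
step_arm(plan=[[[-0.04, 0.04, 0, 0.11], [-0.08, 0.08, 0, 0.22], [-0.12, 0.11, 0, 0.33], [-0.16, 0.14, 0, 0.44], [-0.21, 0.16, 0, 0.55], [-0.26, 0.18, 0, 0.66], [-0.32, 0.19, 0, 0.77], [-0.38, 0.2, 0, 0.88], [-0.43, 0.2, 0, 0.99], [-0.48, 0.2, 0, 1.09], [-0.48, 0.2, 0, 1.09], [-0.48, 0.2, 0, 1.09]]])

```text
clock: 38.32
position: [0.6505, -0.1601, 0.2453]
tool_rot: [3.142, 0.029, 1.718]
force: [0.6, -0.4, 0.5]
grip_width: 0.0101
```

Run:
```python
from h import *
o,R=gp();print(o['moment'])
```

```text
clk 38.32 TCP [ 0.6505 -0.1601  0.2453] tip [ 0.6513 -0.1649  0.0803] tilt [ 0.0043 -0.0288] yaw 1.7179503777802778 gw 0.0101 F [ 0.6 -0.4  0.5] q [ 0.57  0.87 -0.7   1.56  0.68  0.96  1.36]
[ 0.2364 -0.1278  0.0538]
```

Request:
step_arm(plan=[[[0, 0, 0, 0], [0, 0, 0, 0], [0, 0, 0, 0], [0, 0, 0.5, 0], [0, 0, 2, 0], [0, 0, 5, 0], [0, 0, 8, 0], [0, 0, 11, 0], [0, 0, 11, 0]]], jaw=0.5)

```text
clock: 39.07
position: [0.6516, -0.1595, 0.3626]
tool_rot: [3.134, 0.031, 1.717]
force: [0.9, -0.1, -0.1]
grip_width: 0.0426
```

Run:
```python
from h import *
o,R=gp();print(o['moment']);f=grab('wrist','w40')
```

```text
clk 39.07 TCP [ 0.6516 -0.1595  0.3626] tip [ 0.6536 -0.1645  0.1977] tilt [ 0.0122 -0.03  ] yaw 1.717447622373865 gw 0.0426 F [ 0.9 -0.1 -0.1] q [ 0.61  0.74 -0.77  1.49  0.58  1.13  1.44]
[ 0.0166 -0.0319 -0.0323]
```

View pics/w40.png

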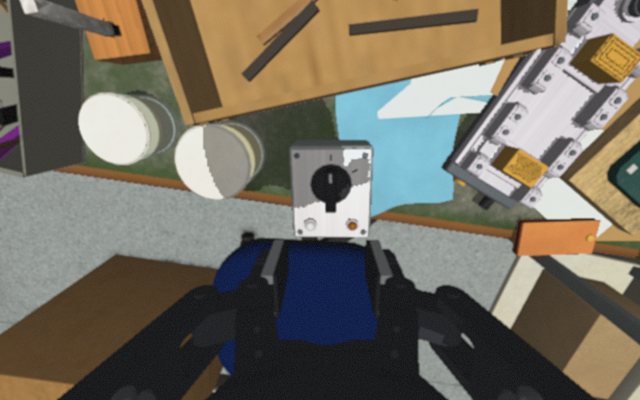

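Run:
```python
from h import *
grab('scene','sF');grab('top','tF');crop('sF',190,140,430,300,3,'sFc');crop('tF',165,130,345,300,4,'tFc');im=cv2.imread('pics/tFc.png')[:600];cv2.imwrite('pics/tFc.png',im)
```

```text
(480, 720, 3)
(680, 720, 3)
```

View pics/sFc.png

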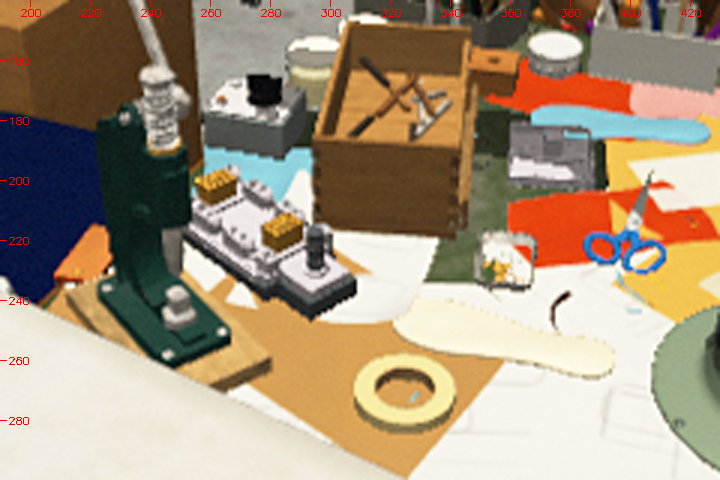

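View pics/tFc.png

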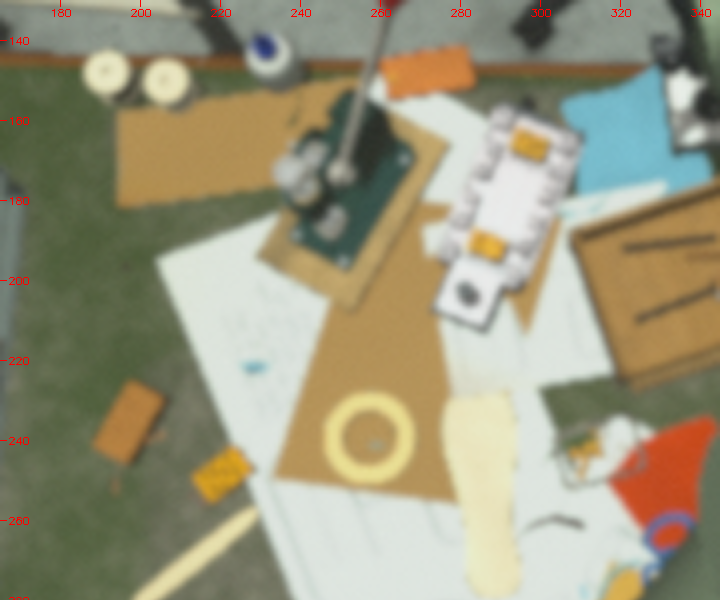

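Run:
```python
from h import *
ex=np.array([.9343,-.3565,0]); b0=np.array([.5076,.0523,.036])-.0038*ex
f=load('sF');k=8;u0,v0=245,185
im=cv2.resize(f['pixels'][v0:v0+60,u0:u0+70],None,fx=k,fy=k,interpolation=cv2.INTER_CUBIC)
R=Ro.from_euler('z',2.777).as_matrix()
for o in (b0,b0+.1075*ex):
    q=np.array([proj(f,R@p+o) for p in diepts()[0]]); cv2.polylines(im,[((q-[u0,v0]+.5)*k).astype(int).reshape(-1,1,2)],True,(0,0,255),1)
for z in (.036,.084):
    q=proj(f,[.4576,.0722,z]); cv2.drawMarker(im,tuple(((q-[u0,v0]+.5)*k).astype(int).tolist()),(0,255,0),0,10,1)
cv2.imwrite('pics/sFo.png',im)
```

```text
(no output)
```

View pics/sFo.png

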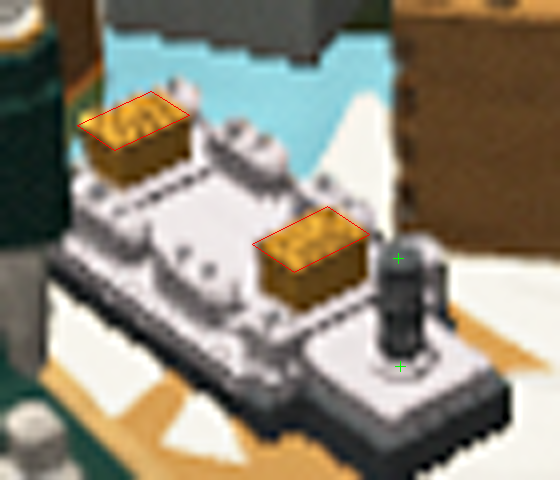

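Run:
```python
from h import *
w=load('w35');s=load('sF')
print(tri([(w,350.75,126.0),(s,245+399/8-.5,185+248/8-.5)]))
# bias check on die0 block top corners from scene/w35: rivet of known pos
crop('sF',280,210,310,240,16,'dr')
```

```text
(array([0.4573, 0.0717, 0.0885]), [np.float64(0.0001461983494747037), np.float64(0.0001461983494747729)])
(480, 480, 3)
```

View pics/dr.png

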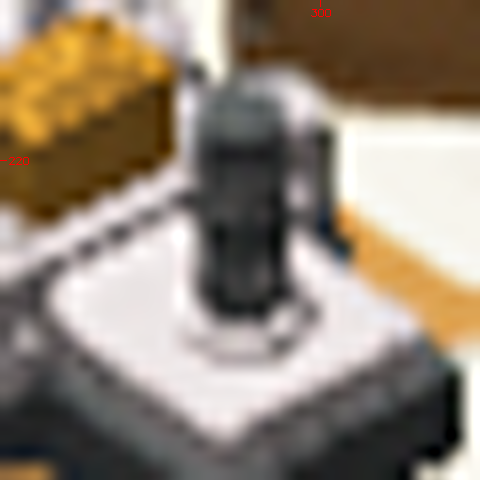

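Request:
step_arm(plan=[[[-2, 3, 0, 0], [-5, 6, -1, 0], [-8, 9, -2, 0], [-11, 12, -3, 0], [-12, 13, -4, 0], [-12, 13, -5, 0], [-12, 13, -5, 0], [-12, 13, -5, 0]]])

```text
clock: 39.88
position: [0.5307, -0.0305, 0.3059]
tool_rot: [-3.141, 0.03, 1.717]
force: [0.2, -0.9, 0.4]
grip_width: 0.0424
```

Run:
```python
from h import *
gp();f=grab('wrist','w41');print(-f['R'].T@f['t'])
for z in (.036,.084): print(proj(f,[.4576,.0722,z]))
```

```text
clk 39.88 TCP [ 0.5307 -0.0305  0.3059] tip [ 0.5314 -0.0354  0.141 ] tilt [ 0.0042 -0.0293] yaw 1.7173685164388086 gw 0.0424 F [ 0.2 -0.9  0.4] q [ 0.5   0.62 -0.79  1.91  0.61  0.87  1.11]
[ 0.4513 -0.0427  0.2748]
[472.6503 133.1882]
[506.5553 140.488 ]
```

View pics/w41.png

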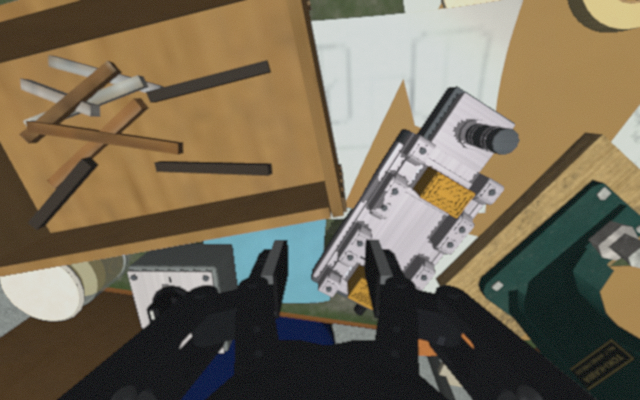

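Run:
```python
from h import *
f=load('w41');u0,v0,k=390,75,5
im=cv2.resize(f['pixels'][v0:v0+115,u0:u0+140],None,fx=k,fy=k,interpolation=cv2.INTER_CUBIC)
th=np.linspace(0,2*np.pi,50)
for z,r,c in ((.036,.012,(0,0,255)),(.041,.012,(0,255,255)),(.084,.009,(0,255,0))):
    q=np.array([proj(f,[.4576+r*np.cos(t),.0722+r*np.sin(t),z]) for t in th]); cv2.polylines(im,[((q-[u0,v0]+.5)*k).astype(int).reshape(-1,1,2)],True,c,1)
cv2.imwrite('pics/w41o.png',im)
```

View pics/w41o.png

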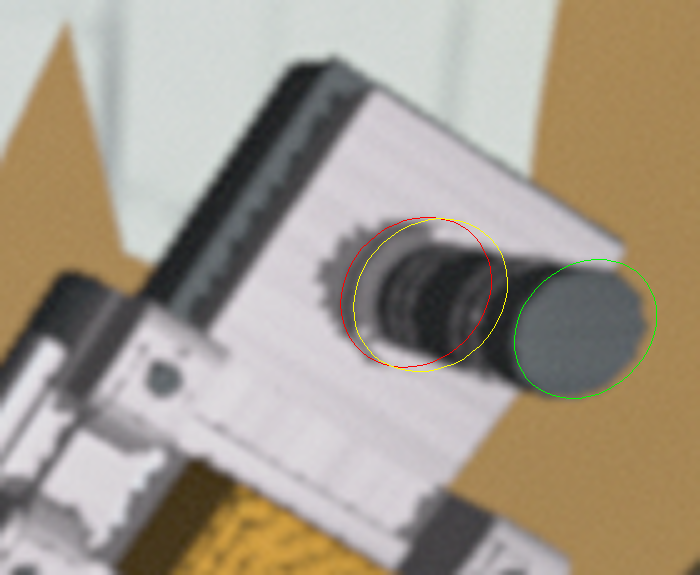

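Run:
```python
from h import *
print(bot.job_done()); print(bot.observe()['clock'])
```

```text
the job is handed in; nothing more can be done
None
the job is handed in; nothing more can be done
```

The changeover is done and I handed it in at about 40 s of the 210 s. The verdict isn't reported back.

- **Gauge:** pulled out of the middle bay and laid flat in the tray.
- **Dies:** I found only two on the desk and pressed them into bay_0 and bay_2. In the last overlays from the wrist and scene cameras, both block tops match the seated height.
- **Drift and bed:** the bed started about 4 mm off and is now in line with its base. The drift's collar came down onto the tongue. One scene-camera estimate put the drift's top about 4 mm high, but a closer wrist view showed it at home height.
- **Switch:** turned last, clockwise to its stop (up to 0.85 N m on the wrist). I turned it back to rest in the grip and let go; the final picture shows it lined up with the rest mark. The lamp didn't visibly change.

**Forces:** the fingers pressed harder than planned, peaking at about 67 N on the second die and 71 N on the drift. That is under the 120 N wrist limit. It was the fingers pushing on the parts they held, so I don't expect the 40 N limit on the arm and gripper body to apply, but I couldn't check that. The tool also drifted to about 1.7° of tilt during the run, which I allowed for.

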